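# Put the mixed-up lids back on their own jars

## Task

Each of the four bisque jars wears a lid made for a jar of another shape. Swap the lids about, parking one on the empty round bat whenever you need a free spot, until every jar wears the lid of its own shape, centred, seated flat and lined up with the jar's sides. The ware chips easily: set the lids down rather than letting them drop, and leave the jars standing where they are.

Things in the scene. Friction and masses are not known exactly. Their poses are not given: they have to be found in the camera images.
- jar_round: Round jar, 86 mm across, mouth 70 mm across. Buff bisque stoneware, about 450 g, standing loose on the table, open-mouthed, flat rim 76 mm above its base, walls 8 mm. Origin: centre of its underside, z up.
- jar_square: Square jar, sides 82 mm, mouth 66 x 66 mm; its sides run along its x and y axes. Buff bisque stoneware, about 450 g, standing loose on the table, open-mouthed, flat rim 76 mm above its base, walls 8 mm. Origin: centre of its underside, z up.
- jar_oval: Oval jar: straight long sides and half-round ends, 112 mm long (along its x axis) by 70 mm wide (y), mouth 96 x 54 mm. Buff bisque stoneware, about 450 g, standing loose on the table, open-mouthed, flat rim 76 mm above its base, walls 8 mm. Origin: centre of its underside, z up.
- jar_oblong: Oblong (rectangular) jar with square corners, 112 mm long (along its x axis) by 70 mm wide (y), mouth 96 x 54 mm. Buff bisque stoneware, about 450 g, standing loose on the table, open-mouthed, flat rim 76 mm above its base, walls 8 mm. Origin: centre of its underside, z up.
- lid_round: Round lid, 86 mm across, turned knob 28 mm across (20 mm at its foot). Buff stoneware, 120 g. Origin: centre of the plate's underside, which seats on the rim; z up. Plate 10 mm thick; grip at the centre, its top 36 mm above the origin. Spigot below (40 mm across, 10 mm deep) enters any jar's mouth. Starts on a wrong jar.
- lid_square: Square lid, sides 82 mm along its x and y axes, square knob 24 x 24 mm, sides likewise. Buff stoneware, 120 g. Origin: centre of the plate's underside, which seats on the rim; z up. Plate 10 mm thick; grip at the centre, its top 36 mm above the origin. Spigot below (40 mm across, 10 mm deep) enters any jar's mouth. Starts on a wrong jar.
- lid_oval: Oval lid (straight long sides, half-round ends), 112 mm along its x axis by 70 mm, lug 44 mm long (x), 16 mm thick (y). Buff stoneware, 120 g. Origin: centre of the plate's underside, which seats on the rim; z up. Plate 10 mm thick; grip at the centre, its top 36 mm above the origin. Spigot below (44 x 30 mm, 10 mm deep) enters any jar's mouth. Starts on a wrong jar.
- lid_oblong: Oblong rectangular lid with square corners, 112 mm along its x axis by 70 mm, lug 44 mm long (x), 16 mm thick (y). Buff stoneware, 120 g. Origin: centre of the plate's underside, which seats on the rim; z up. Plate 10 mm thick; grip at the centre, its top 36 mm above the origin. Spigot below (44 x 30 mm, 10 mm deep) enters any jar's mouth. Starts on a wrong jar.
- bat: Round plywood bat, 150 mm across, 15 mm thick, fixed flat on the table and empty at the start: the free spot for parking a lid. A lid parked here stands level on its spigot, its origin 25 mm above the table. Origin: centre of the bat's underside, z up.
Not all that is in view belongs to the job. What is shaped like the lid_oblong but purple is not meant.

How it is judged:
By the outcome, as a careful person would: the job done as asked, in the order asked, and still so for the second after the job is handed in, with the robot touching nothing.
It also fails if it takes over 141 s, if anything falls off the work surface, if the arm or the gripper's body presses on something with over 40 N, if the wrist force passes 120 N, or if a joint passes its speed limit or range.

## Robot

A 6-joint arm with a two-finger parallel gripper is mounted at the origin on the work surface. World frame = base frame: x ahead of the robot, y to its left, z up, the work surface at z = 0. Lengths are in m, angles in rad, forces in N, time in s.
With the tool pointing down it reaches from about 0.25 to 0.85 m from the base axis. Payload 12.5 kg.
Tool frame: the origin (TCP) lies at the very end of the fingers, on their centre line; the grasp point (between the pads) lies 19 mm behind it (arm.hold_point_z is the distance from the TCP to the grasp point, in m); z points along the fingers, y is the line along which they close (so a half turn about z gives the same grasp; the last joint's range is limited). The gripper opens to 93 mm and grips with 3 to 60 N. Pads are 15 mm wide; open, the fingers measure 128 mm over their backs; the gripper's body (75 mm by 188 mm) begins 65 mm behind the grasp point.
Start: joints at [-1.263, 0.351, 1.652, -0, 1.139, -0.085], TCP at [0.211, -0.508, 0.219] pointing down, gripper open.
Joint ranges: [-2.75, 2.75], [-0.79, 2.1], [0.01, 2.65], [-1.57, 4.71], [0.07, 3.14], [-2.87, 2.87]. Speed limits (rad/s): [2.22, 2.22, 2.79, 3.14, 3.14, 3.14].

## Interface

Orientations are given as a unit quaternion [x, y, z, w].
In Python, from bench import arm gives the robot as it stands. The module is installed in compiled form; this text tells all that it offers.
- The arm moves only by the shell command python3 -m pendant 'ROWS'. ROWS is a JSON object whose one key "plan" holds a list of rows, each a list of 3 entries, a list of its own where there are three numbers: the shift along the tool's x, y, z in units of 40 mm (1.0 is 40 mm), then the turn, a rotation vector about the tool's x, y, z in units of 6 degrees (1.0 is 6 degrees), then the closure, from -1 (fully open) to 1 (shut). A call has 1 to 10 rows; each row shifts and turns the commanded pose from where the row before left it, along the tool's axes as they then stand; what a row does not reach is not made up. A row lasts 1/10 s, in which the tool goes at most 50 mm and 8.59 degrees, less where a joint would pass 70% of its speed; a pose out of reach is approached as far as the arm can. A call is refused whole if a number of a shift passes 1 or a number of a turn 1, either way. A call with a gripper value outside its range is refused whole. The fingers move at their own pace and stop on an object; the grip force is fixed at half the most. Time passes only in rows, so rows that do not move let the fingers close. It gives the time, the measured TCP pose, the force, the opening and the grip force at its end, in the units of the state.
- arm.get_obs(): the state, without advancing time (a new reading comes with each control period).
- arm.camera(name): name is "side" or "top"; returns a dict with "color" (480x640x3 uint8, red, green, blue), "z_map" (480x640 float32, m along the optical axis (not along the pixel's ray), 0 where there is no reading), "mtx" (3x3 intrinsics, pixels), "rvec" (rotation vector, rad) and "tvec" (3), from world to camera coordinates, as OpenCV has them. Camera axes: x right, y down, z forward; pixel columns grow to the right and rows downward; lengths in m; the calibration is good to about 2 mm. A picture is of the moment at which its call begins.
- arm.finish_job(): hands the job in; it is judged then, once.
The state is a dict: "time_s": time; "joints": joint angles; "joint_velocities": joint speeds; "joint_efforts": joint torques, N m; "eef_pos": TCP position; "ee_rot": TCP orientation; "ft_force": force on the tool from outside, world axes, zero at the start; "wrist_torque": the same for the moment, N m; "width": opening from 0.0 (shut) to 1.0 (fully open); "finger_force": force on a finger pad.
Only numpy, scipy, OpenCV 4.12 (cv2) and the standard library are available. Lean on these libraries where they do the work, as an engineer would, in place of code of your own. Each camera call takes 0.05 s, during which the arm holds its last target. There are 200 camera calls.

## Working session

There is one attempt and no reset: what is moved stays moved. The work goes in short steps, Python scripts to look and compute and a shell command to move; the robot and the scene stay as the last step left them, time stands still between calls to the robot, and variables do not carry over. Pictures are saved under pics/ and viewed, at most 14 in all, crops included, and the job is handed in when it is done.

```bash
mkdir -p pics
python3 - <<'E'
from bench import arm
import cv2,numpy as np
for n in("top","side"):
    c=arm.camera(n); np.savez(f"{n}0.npz",**c); cv2.imwrite(f"pics/{n}0.png",c["color"][:,:,::-1])
    R=cv2.Rodrigues(c["rvec"])[0]; print(n,c["mtx"].tolist(),(-R.T@c["tvec"].ravel()).round(3),R.round(3).tolist())
o=arm.get_obs();print({k:o[k] for k in("time_s","eef_pos","ee_rot","width")},arm.hold_point_z)
E
```

```text
top [[561.3198085880423, 0.0, 317.75890690615876], [0.0, 561.3198085880423, 239.7806976924353], [0.0, 0.0, 1.0]] [0.278 0.07  1.244] [[-0.011, -1.0, 0.021], [-0.99, 0.007, -0.141], [0.141, -0.023, -0.99]]
side [[464.79079890960185, 0.0, 323.11411234300675], [0.0, 464.79079890960185, 243.7500340414741], [0.0, 0.0, 1.0]] [0.417 0.652 0.78 ] [[-0.998, -0.06, -0.001], [-0.045, 0.755, -0.654], [0.04, -0.653, -0.756]]
{'time_s': 0.1, 'eef_pos': array([ 0.2104479 , -0.50783792,  0.21819026]), 'ee_rot': array([ 9.80777088e-01,  1.95130905e-01, -5.98765533e-05, -4.79901744e-04]), 'width': 1.00330614934228} 0.0188
```

View pics/top0.png

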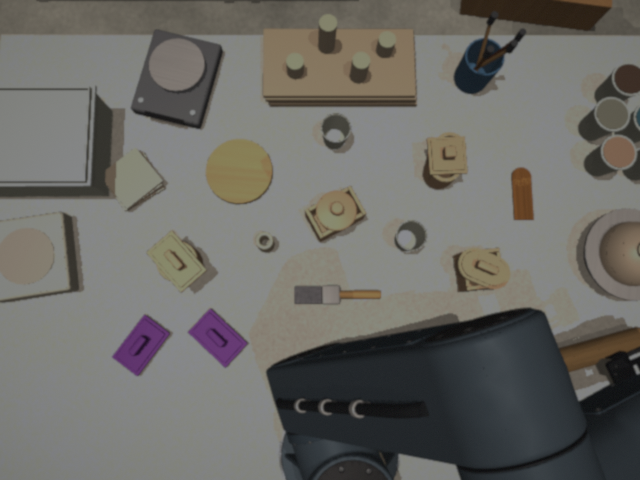

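View pics/side0.png

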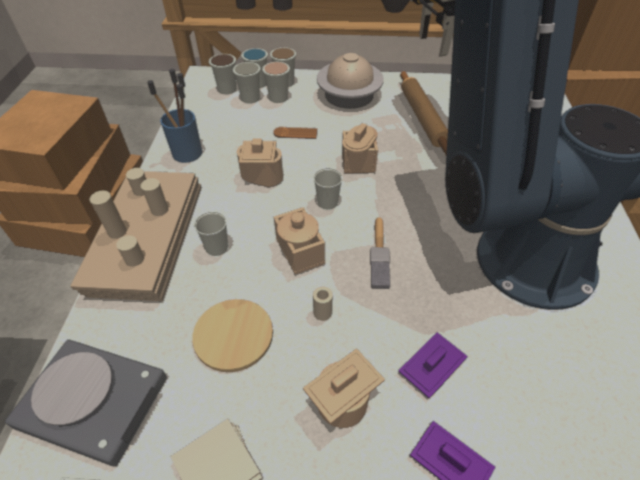

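The pictures show the following:
- **Top view:** four bisque lidded jars, at (446,155) a square lid, (336,210) a round lid, (178,261) an oblong lid and (484,268) an oval lid. The bat is at (239,170).
- **Could be mistaken for them:** the purple oblong lids at (141,345) and (218,337), the turntable at (177,65), the plaster block at (25,255), the plywood board knobs at (340,65) and the pale tile at (137,180).
- **Choice:** the four buff lids. I check them in a close crop and measure.

```bash
cat > h.py <<'E'
import cv2,numpy as np
def cloud(c):
    z=c["z_map"].astype(float); K=c["mtx"]; R=cv2.Rodrigues(c["rvec"])[0]
    v,u=np.mgrid[:480,:640]
    p=np.stack([(u-K[0,2])/K[0,0]*z,(v-K[1,2])/K[1,1]*z,z],-1)-np.ravel(c["tvec"])
    w=p@R; w[z==0]=np.nan; return w
def plane(c,uv,h):
    K=c["mtx"]; R=cv2.Rodrigues(c["rvec"])[0]; uv=np.atleast_2d(uv).astype(float)
    d=np.c_[(uv-K[[0,1],2])/K[[0,1],[0,1]],np.ones(len(uv))]@R; o=-R.T@np.ravel(c["tvec"])
    return (o+d*((h-o[2])/d[:,2])[:,None])[:,:2]
def blob(c,xy,lo,hi,h,r=.085):
    """region between heights lo..hi near xy: its outline cast on plane h -> centre, size, angle of long side (deg), area"""
    w=cloud(c); m=((w[...,2]>lo)&(w[...,2]<hi)&(np.hypot(w[...,0]-xy[0],w[...,1]-xy[1])<r)).astype(np.uint8)
    cs=cv2.findContours(m,cv2.RETR_EXTERNAL,cv2.CHAIN_APPROX_NONE)[0]; k=max(cs,key=cv2.contourArea)
    p=(plane(c,k.reshape(-1,2),h)*1000).astype(np.float32)
    (cx,cy),(a,b),an=cv2.minAreaRect(p)
    if a<b: a,b,an=b,a,an+90
    M=cv2.moments(cv2.convexHull(p))
    return dict(rect=(round(cx,1),round(cy,1)),cen=(round(M["m10"]/M["m00"],1),round(M["m01"]/M["m00"],1)),size=(round(a,1),round(b,1)),ang=round((an+90)%180-90,1),area=round(M["m00"]))
E
python3 - <<'E'
from h import *
t=dict(np.load("top0.npz"));s=dict(np.load("side0.npz"));w=cloud(t);ws=cloud(s)
print("table z",np.nanmedian(w[320:340,20:90,2]),np.nanstd(w[320:340,20:90,2]))
T={"square":(447,155),"round":(337,209),"oblong":(178,260),"oval":(485,268)}
tiles=[]
for n,uv in T.items():
    xy=plane(t,uv,.1)[0]
    for lab,c in(("top",t),("side",s)):
        print(n,lab,"plate",blob(c,xy,.0815,.2,.086,.075),"knob",blob(c,xy,.1,.2,.112))
        m=np.hypot(cloud(c)[...,0]-xy[0],cloud(c)[...,1]-xy[1]); i=np.nanargmin(m+ (cloud(c)[...,2]<.05)*9); v,u=np.unravel_index(i,m.shape)
        v=np.clip(v,36,443);u=np.clip(u,36,603)
        tiles.append(cv2.resize(c["color"][v-36:v+36,u-36:u+36,::-1],(200,200),interpolation=cv2.INTER_CUBIC))
print("bat",blob(t,plane(t,(239,170),.015)[0],.008,.03,.015,.1))
cv2.imwrite("pics/crops.png",np.vstack([np.hstack(tiles[0::2]),np.hstack(tiles[1::2])]))
E
```

```text
table z -0.0005601544678862898 0.002433494205578611
square top plate {'rect': (624.8, -234.4), 'cen': (625.3, -235.0), 'size': (82.2, 81.8), 'ang': -87.7, 'area': 6543} knob {'rect': (623.0, -233.5), 'cen': (623.7, -233.6), 'size': (26.0, 25.6), 'ang': -0.2, 'area': 595}
square side plate {'rect': (626.9, -235.7), 'cen': (627.4, -234.2), 'size': (92.7, 81.4), 'ang': -87.6, 'area': 7056} knob {'rect': (625.8, -228.1), 'cen': (625.8, -228.8), 'size': (39.1, 23.5), 'ang': -81.6, 'area': 813}
round top plate {'rect': (507.2, 5.2), 'cen': (506.6, 4.7), 'size': (83.5, 82.1), 'ang': -1.1, 'area': 5418} knob {'rect': (506.1, 4.6), 'cen': (506.0, 4.7), 'size': (26.5, 26.4), 'ang': -46.1, 'area': 571}
round side plate {'rect': (507.8, 7.6), 'cen': (508.0, 7.9), 'size': (81.8, 80.9), 'ang': 3.4, 'area': 5330} knob {'rect': (507.8, 10.5), 'cen': (507.6, 10.6), 'size': (32.5, 28.7), 'ang': -49.9, 'area': 744}
oblong top plate {'rect': (401.9, 336.3), 'cen': (401.6, 336.3), 'size': (111.9, 69.6), 'ang': 41.5, 'area': 7610} knob {'rect': (401.6, 336.0), 'cen': (401.5, 335.7), 'size': (45.5, 16.9), 'ang': 42.2, 'area': 711}
oblong side plate {'rect': (403.5, 338.7), 'cen': (403.7, 338.8), 'size': (111.7, 69.7), 'ang': 41.6, 'area': 7699} knob {'rect': (403.3, 340.3), 'cen': (403.3, 339.9), 'size': (46.3, 19.1), 'ang': 41.6, 'area': 808}
oval top plate {'rect': (382.1, -301.5), 'cen': (381.7, -301.5), 'size': (111.9, 70.7), 'ang': 66.6, 'area': 6607} knob {'rect': (381.3, -300.4), 'cen': (381.4, -300.5), 'size': (46.1, 17.5), 'ang': 66.0, 'area': 741}
oval side plate {'rect': (383.6, -300.7), 'cen': (383.8, -300.5), 'size': (114.2, 70.7), 'ang': 63.3, 'area': 6789} knob {'rect': (383.6, -295.6), 'cen': (383.8, -295.4), 'size': (54.8, 20.5), 'ang': 66.6, 'area': 935}
bat {'rect': (611.1, 217.9), 'cen': (611.8, 217.8), 'size': (147.8, 145.7), 'ang': 0.1, 'area': 17293}
```

View pics/crops.png

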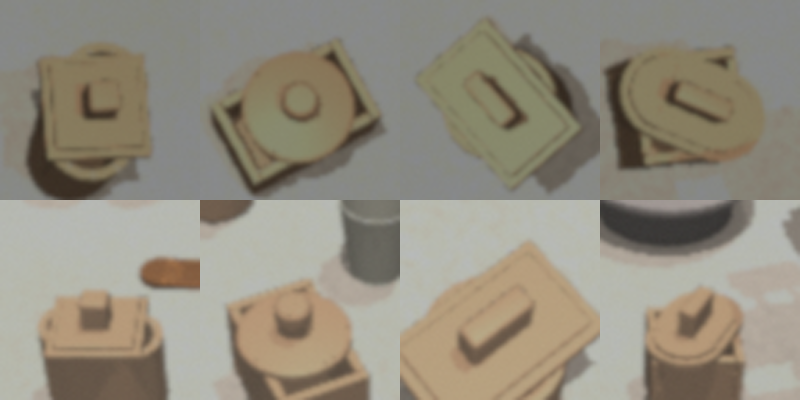

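The crops confirm the choice: the square lid sits on the oval jar, the round lid on the oblong jar, the oblong lid on the round jar and the oval lid on the square jar. All four are buff. I'll write a "how far to go" helper, then make the first approach to the oblong lid.

```bash
cat > to.py <<'E'
# usage: to.py x y z(mm) yaw(deg, tool x; mod 180): prints turn about tool z (units of 6 deg), then shift in the turned tool axes (units of 40 mm)
import sys,numpy as np
from bench import arm
from scipy.spatial.transform import Rotation as Rot
x,y,z,yaw=map(float,sys.argv[1:5]); o=arm.get_obs(); R=Rot.from_quat(o["ee_rot"]).as_matrix(); p=o["eef_pos"]*1000
psi=np.degrees(np.arctan2(R[1,0],R[0,0])); d=np.array([x,y,z])-p
q1=np.degrees(np.arctan2(y,x))
best=min((yaw+k*180 for k in range(-3,4)),key=lambda a:abs(a-psi)+1e3*(abs(q1+90-a)>150))
dy=best-psi; a=np.radians(best)
print("t %.1f pos %s yaw %.1f tilt(deg) %s q6 %.2f w %.3f"%(o["time_s"],p.round(1),psi,np.degrees(R[:2,2]).round(2),o["joints"][5],o["width"]))
print("TURN z %.3f | SHIFT x %.3f y %.3f z %.3f"%(-dy/6,(d@[np.cos(a),np.sin(a),0])/40,(d@[np.sin(a),-np.cos(a),0])/40,-d[2]/40))
E
python3 to.py 402.7 337.4 160 41.6
```

```text
t 0.1 pos [ 210.4 -507.8  218.2] yaw 22.5 tilt(deg) [-0.02  0.05] q6 -0.08 w 1.003
TURN z -3.183 | SHIFT x 17.624 y -12.611 z 1.455
```

```bash
python3 -m pendant '{"plan":[[[0,0,0],[0,0,-0.8],-1],[[0,0,0],[0,0,-0.8],-1],[[0,0,0],[0,0,-0.8],-1],[[0,0,0],[0,0,-0.8],-1],[[0.73,-0.53,0],[0,0,0],-1],[[0.73,-0.53,0],[0,0,0],-1],[[0.73,-0.53,0],[0,0,0],-1],[[0.73,-0.53,0],[0,0,0],-1],[[0.73,-0.53,0],[0,0,0],-1],[[0.73,-0.53,0],[0,0,0],-1]]}' && python3 -m pendant '{"plan":[[[0.73,-0.53,0],[0,0,0],-1],[[0.73,-0.53,0],[0,0,0],-1],[[0.73,-0.53,0],[0,0,0],-1],[[0.73,-0.53,0],[0,0,0],-1],[[0.73,-0.53,0],[0,0,0],-1],[[0.73,-0.53,0],[0,0,0],-1],[[0.73,-0.53,0],[0,0,0],-1],[[0.73,-0.53,0],[0,0,0],-1],[[0.73,-0.53,0],[0,0,0],-1],[[0.73,-0.53,0],[0,0,0],-1]]}' && python3 -m pendant '{"plan":[[[0.73,-0.53,0],[0,0,0],-1],[[0.73,-0.53,0],[0,0,0],-1],[[0.73,-0.53,0.3],[0,0,0],-1],[[0.73,-0.53,0.3],[0,0,0],-1],[[0.73,-0.53,0.3],[0,0,0],-1],[[0.73,-0.53,0.3],[0,0,0],-1],[[0.73,-0.53,0.3],[0,0,0],-1],[[0.73,-0.53,0],[0,0,0],-1],[[0,0,0],[0,0,0],-1],[[0,0,0],[0,0,0],-1]]}'
python3 to.py 402.7 337.4 89 41.6
```

```text
time_s: 1.1
eef_pos: [0.2567, -0.295, 0.2184]
ee_rot: [0.935, 0.356, 0.0, -0.0]
ft_force: [-0.1, -0.2, -0.7]
width: 0.999
finger_force: 0.0
time_s: 2.1
eef_pos: [0.3336, 0.0575, 0.2187]
ee_rot: [0.934, 0.356, 0.0, 0.0]
ft_force: [-0.1, -0.3, 0.3]
width: 1.0
finger_force: 0.0
time_s: 3.1
eef_pos: [0.3948, 0.3381, 0.1581]
ee_rot: [0.934, 0.356, -0.001, 0.0]
ft_force: [0.3, -0.3, 0.5]
width: 1.004
finger_force: 0.0
t 3.1 pos [394.8 338.1 158.1] yaw 41.8 tilt(deg) [-0.05 -0.04] q6 1.46 w 1.004
TURN z 0.028 | SHIFT x 0.136 y 0.144 z 1.727
```

```bash
python3 -m pendant '{"plan":[[[0.14,0.14,0],[0,0,0],-1],[[0,0,0.6],[0,0,0],-1],[[0,0,0.6],[0,0,0],-1],[[0,0,0.4],[0,0,0],-1],[[0,0,0.13],[0,0,0],-1],[[0,0,0],[0,0,0],-1],[[0,0,0],[0,0,0],-1]]}' && python3 to.py 402.7 337.4 89 41.6 && python3 -m pendant '{"plan":[[[0,0,0],[0,0,0],1],[[0,0,0],[0,0,0],1],[[0,0,0],[0,0,0],1],[[0,0,0],[0,0,0],1],[[0,0,0],[0,0,0],1],[[0,0,0],[0,0,0],1],[[0,0,0],[0,0,0],1],[[0,0,0],[0,0,0],1],[[0,0,0],[0,0,0],1],[[0,0,0],[0,0,0],1]]}'; python3 to.py 402.7 337.4 89 41.6
```

```text
time_s: 3.8
eef_pos: [0.4038, 0.3375, 0.0904]
ee_rot: [0.935, 0.356, 0.001, -0.0]
ft_force: [0.7, 0.2, 0.5]
width: 0.999
finger_force: 0.0
t 3.8 pos [403.8 337.5  90.4] yaw 41.7 tilt(deg) [0.06 0.04] q6 1.45 w 0.999
TURN z 0.013 | SHIFT x -0.021 y -0.016 z 0.034
time_s: 4.8
eef_pos: [0.4032, 0.3376, 0.0894]
ee_rot: [0.934, 0.356, 0.0, -0.0]
ft_force: [0.8, 0.3, 0.4]
width: 0.189
finger_force: 0.0
t 4.8 pos [403.2 337.6  89.4] yaw 41.7 tilt(deg) [0. 0.] q6 1.45 w 0.189
TURN z 0.018 | SHIFT x -0.011 y -0.005 z 0.011
```

```bash
python3 -m pendant '{"plan":[[[0,0,0],[0,0,0],1],[[0,0,0],[0,0,0],1],[[0,0,0],[0,0,0],1],[[0,0,-0.2],[0,0,0],1],[[0,0,-0.3],[0,0,0],1],[[0,0,-0.5],[0,0,0],1],[[0,0,-0.5],[0,0,0],1],[[0,0,-0.5],[0,0,0],1],[[0,0,-0.5],[0,0,0],1],[[0,0,0],[0,0,0],1]]}'; python3 to.py 612 218.5 190 41.6
python3 - <<'E'
from bench import arm
from h import *
for n in("top","side"):
    c=arm.camera(n); np.savez(f"{n}1.npz",**c); cv2.imwrite(f"pics/{n}1.png",c["color"][:,:,::-1])
    try: print(n,"bat",blob(c,(612,218),.008,.03,.015,.1))
    except Exception as e: print(e)
a,b=[cv2.imread(f"pics/{n}1.png") for n in("top","side")]
cv2.imwrite("pics/m1.png",np.hstack([cv2.resize(a[150:400,60:310],(400,400)),cv2.resize(b[230:480,200:450],(400,400))]))
E
```

```text
time_s: 5.8
eef_pos: [0.4042, 0.3383, 0.1926]
ee_rot: [0.934, 0.356, 0.003, -0.001]
ft_force: [-0.4, 0.2, -1.2]
width: 0.171
finger_force: 30.0
t 5.8 pos [404.2 338.3 192.6] yaw 41.7 tilt(deg) [0.24 0.17] q6 1.45 w 0.171
TURN z 0.018 | SHIFT x 1.895 y 5.689 z 0.065
max() iterable argument is empty
max() iterable argument is empty
```

View pics/m1.png

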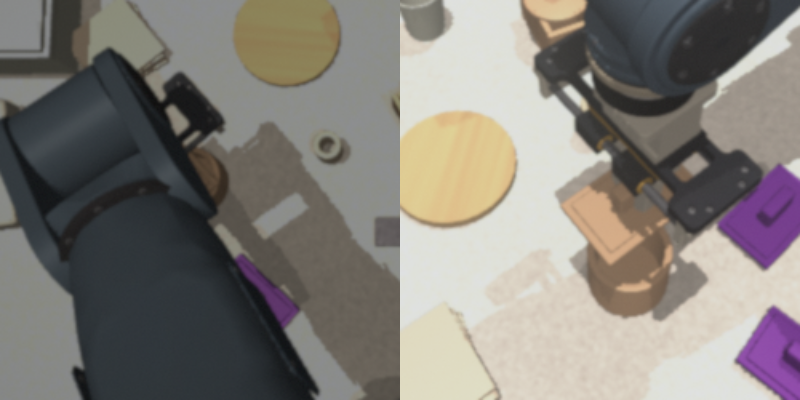

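The side view shows the oblong lid held level above the bare round jar, with the bat clear at left. The arm hides the top view. Next I park the lid on the bat.

```bash
python3 -m pendant '{"plan":[[[0.24,0.71,0],[0,0,0],1],[[0.24,0.71,0],[0,0,0],1],[[0.24,0.71,0],[0,0,0],1],[[0.24,0.71,0],[0,0,0],1],[[0.24,0.71,0],[0,0,0],1],[[0.24,0.71,0],[0,0,0],1],[[0.24,0.71,0],[0,0,0],1],[[0.22,0.71,0],[0,0,0],1],[[0,0,0.5],[0,0,0],1],[[0,0,0.7],[0,0,0],1]]}' && python3 -m pendant '{"plan":[[[0,0,0.7],[0,0,0],1],[[0,0,0.7],[0,0,0],1],[[0,0,0.5],[0,0,0],1],[[0,0,0.3],[0,0,0],1],[[0,0,0.1],[0,0,0],1],[[0,0,0],[0,0,0],1],[[0,0,0],[0,0,0],1]]}'; python3 to.py 612 218.5 38.6 41.6
```

```text
time_s: 6.9
eef_pos: [0.6118, 0.2178, 0.1404]
ee_rot: [0.935, 0.355, 0.0, 0.0]
ft_force: [0.7, 0.5, -1.9]
width: 0.167
finger_force: 30.0
time_s: 7.6
eef_pos: [0.6116, 0.2187, 0.0504]
ee_rot: [0.934, 0.356, 0.001, 0.0]
ft_force: [0.9, -0.3, -1.2]
width: 0.17
finger_force: 30.0
t 7.6 pos [611.6 218.7  50.4] yaw 41.7 tilt(deg) [0.08 0.02] q6 1.11 w 0.170
TURN z 0.018 | SHIFT x 0.006 y 0.011 z 0.294
```

```bash
python3 -m pendant '{"plan":[[[0,0,0.1],[0,0,0],1],[[0,0,0.1],[0,0,0],1],[[0,0,0.05],[0,0,0],1],[[0,0,0.02],[0,0,0],1],[[0,0,0.02],[0,0,0],1],[[0,0,0],[0,0,0],1],[[0,0,0],[0,0,0],1]]}'; python3 to.py 612 218.5 38.6 41.6
```

```text
time_s: 8.3
eef_pos: [0.6111, 0.2185, 0.0385]
ee_rot: [0.934, 0.356, 0.0, 0.0]
ft_force: [-3.3, -1.4, 5.9]
width: 0.168
finger_force: 30.0
t 8.3 pos [611.1 218.5  38.5] yaw 41.7 tilt(deg) [0.01 0.  ] q6 1.11 w 0.168
TURN z 0.018 | SHIFT x 0.017 y 0.016 z -0.004
```

```bash
python3 -m pendant '{"plan":[[[0,0,0],[0,0,0],-1],[[0,0,0],[0,0,0],-1],[[0,0,0],[0,0,0],-1],[[0,0,0],[0,0,0],-1],[[0,0,0],[0,0,0],-1],[[0,0,-0.2],[0,0,0],-1],[[0,0,-0.5],[0,0,0],-1],[[0,0,-0.8],[0,0,0],-1],[[0,0,-0.8],[0,0,0],-1],[[0,0,-0.8],[0,0,0],-1]]}' && python3 -m pendant '{"plan":[[[0,0,-0.4],[0,0,0],-1],[[0,0,0],[0,0,0],-1]]}' ; python3 to.py 507.3 6 170 41.6
python3 - <<'E'
from bench import arm
from h import *
for n in("top","side"):
    c=arm.camera(n); np.savez(f"{n}2.npz",**c); cv2.imwrite(f"pics/{n}2.png",c["color"][:,:,::-1])
    for k,xy in (("round jar",(.403,.337)),("bat lid",(.611,.218))):
      for nm,a in (("rim",(.066,.09,.076)),("pl",(.028,.2,.035))):
        try: print(n,k,nm,blob(c,xy,*a))
        except Exception as e: print(e)
E
```

```text
time_s: 9.3
eef_pos: [0.611, 0.2185, 0.1638]
ee_rot: [0.935, 0.356, 0.0, 0.0]
ft_force: [1.1, 0.3, -0.2]
width: 0.973
finger_force: 0.0
time_s: 9.5
eef_pos: [0.6122, 0.2188, 0.181]
ee_rot: [0.934, 0.356, 0.003, 0.0]
ft_force: [0.3, 0.4, -1.0]
width: 1.0
finger_force: 0.0
t 9.5 pos [612.2 218.8 181. ] yaw 41.7 tilt(deg) [0.28 0.08] q6 1.11 w 1.000
TURN z 0.018 | SHIFT x -5.494 y 2.238 z 0.276
top round jar rim {'rect': (399.1, 357.3), 'cen': (400.2, 354.0), 'size': (85.7, 45.2), 'ang': 9.6, 'area': 3023}
top round jar pl {'rect': (402.1, 367.1), 'cen': (404.0, 363.6), 'size': (91.2, 47.1), 'ang': 10.0, 'area': 3294}
max() iterable argument is empty
max() iterable argument is empty
side round jar rim {'rect': (403.8, 339.8), 'cen': (404.2, 339.5), 'size': (87.5, 84.4), 'ang': -86.6, 'area': 5849}
side round jar pl {'rect': (402.5, 328.8), 'cen': (403.7, 328.1), 'size': (107.0, 89.2), 'ang': -86.0, 'area': 7700}
max() iterable argument is empty
side bat lid pl {'rect': (609.1, 221.3), 'cen': (609.3, 221.3), 'size': (111.6, 72.0), 'ang': 41.7, 'area': 7971}
```

```bash
python3 -c "
import cv2,numpy as np
a,b=[cv2.imread(f'pics/{n}2.png') for n in('top','side')]
cv2.imwrite('pics/m2.png',np.hstack([cv2.resize(a,(400,300)),cv2.resize(b,(400,300))]))"
```

```text
(no output)
```

View pics/m2.png

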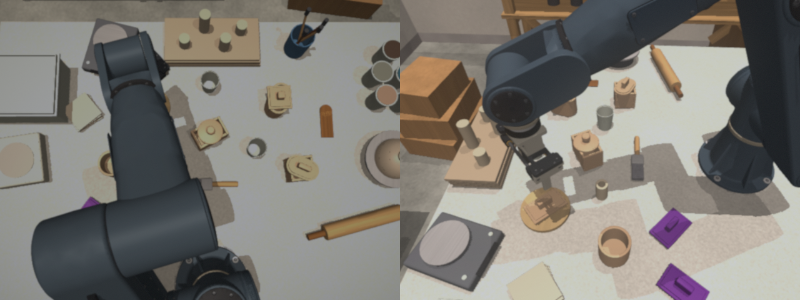

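Side view: the oblong lid is parked flat on the bat, and the open round jar stands upright at about (1230/2, 245). Next is the round lid, gripped at a perpendicular yaw.

```bash
python3 to.py 507 5.5 170 130; python3 -m pendant '{"plan":[[[0,0,0],[0,0,-0.98],-1],[[0,0,0],[0,0,-0.98],-1],[[0,0,0],[0,0,-0.98],-1],[[0,0,0],[0,0,-0.98],-1],[[0,0,0],[0,0,-0.98],-1],[[0,0,0],[0,0,-0.98],-1],[[0,0,0],[0,0,-0.98],-1],[[0,0,0],[0,0,-0.98],-1],[[0,0,0],[0,0,-0.98],-1],[[0,0,0],[0,0,-0.98],-1]]}' >/dev/null && python3 -m pendant '{"plan":[[[0,0,0],[0,0,-0.98],-1],[[0,0,0],[0,0,-0.98],-1],[[0,0,0],[0,0,-0.98],-1],[[0,0,0],[0,0,-0.98],-1],[[0,0,0],[0,0,-0.98],-1],[[0,0,0],[0,0,0],-1]]}' ; python3 to.py 507 5.5 170 130
```

```text
t 9.6 pos [610.8 218.4 177.5] yaw 41.7 tilt(deg) [-0.01 -0.  ] q6 1.11 w 1.004
TURN z -14.716 | SHIFT x -2.409 y -5.409 z 0.188
time_s: 11.2
eef_pos: [0.6104, 0.2183, 0.1762]
ee_rot: [0.423, 0.906, -0.001, -0.001]
ft_force: [-0.1, 0.2, -0.4]
width: 1.0
finger_force: 0.0
t 11.2 pos [610.4 218.3 176.2] yaw 130.0 tilt(deg) [-0.14 -0.04] q6 -0.43 w 1.000
TURN z -0.002 | SHIFT x -2.413 y -5.400 z 0.156
```

```bash
python3 -m pendant '{"plan":[[[-0.3,-0.68,0],[0,0,0],-1],[[-0.3,-0.68,0],[0,0,0],-1],[[-0.3,-0.68,0],[0,0,0],-1],[[-0.3,-0.68,0],[0,0,0],-1],[[-0.3,-0.68,0],[0,0,0],-1],[[-0.3,-0.68,0],[0,0,0],-1],[[-0.3,-0.66,0],[0,0,0],-1],[[-0.3,-0.66,0.1],[0,0,0],-1],[[0,0,0],[0,0,0],-1],[[0,0,0],[0,0,0],-1]]}' ; python3 to.py 507 5.5 89.4 130
python3 - <<'E'
from bench import arm
from h import *
c=arm.camera("top"); np.savez("top3.npz",**c)
print("bat lid",blob(c,(.611,.218),.029,.2,.035), blob(c,(.611,.218),.05,.2,.061))
print("round jar",blob(c,(.403,.337),.068,.09,.076))
E
```

```text
time_s: 12.2
eef_pos: [0.5068, 0.0062, 0.1734]
ee_rot: [0.425, 0.905, -0.0, -0.0]
ft_force: [0.5, 0.0, -0.1]
width: 0.998
finger_force: 0.0
t 12.2 pos [506.8   6.2 173.4] yaw 129.7 tilt(deg) [-0.04  0.01] q6 -0.77 w 0.998
TURN z -0.048 | SHIFT x -0.016 y -0.007 z 2.101
bat lid {'rect': (608.2, 218.2), 'cen': (608.2, 218.2), 'size': (112.0, 69.6), 'ang': 41.6, 'area': 7723} {'rect': (608.0, 218.3), 'cen': (608.1, 218.2), 'size': (45.3, 16.5), 'ang': 41.3, 'area': 684}
round jar {'rect': (402.4, 337.3), 'cen': (402.8, 337.3), 'size': (85.1, 83.6), 'ang': 89.6, 'area': 5664}
```

```bash
python3 -m pendant '{"plan":[[[0,0,0.5],[0,0,0],-1],[[0,0,0.6],[0,0,0],-1],[[0,0,0.5],[0,0,0],-1],[[0,0,0.3],[0,0,0],-1],[[0,0,0.17],[0,0,0],-1],[[0,0,0],[0,0,0],-1],[[0,0,0],[0,0,0],-1]]}' && python3 to.py 507 5.5 89.4 130 && python3 -m pendant '{"plan":[[[0,0,0],[0,0,0],1],[[0,0,0],[0,0,0],1],[[0,0,0],[0,0,0],1],[[0,0,0],[0,0,0],1],[[0,0,0],[0,0,0],1],[[0,0,0],[0,0,0],1],[[0,0,0],[0,0,0],1],[[0,0,0],[0,0,0],1],[[0,0,0],[0,0,0],1],[[0,0,0],[0,0,0],1]]}' && python3 -m pendant '{"plan":[[[0,0,0],[0,0,0],1],[[0,0,0],[0,0,0],1]]}';  python3 to.py 507 5.5 190 130
```

```text
time_s: 12.95
eef_pos: [0.5074, 0.0064, 0.0916]
ee_rot: [0.423, 0.906, 0.0, 0.0]
ft_force: [0.2, -0.1, -0.0]
width: 0.996
finger_force: 0.0
t 12.9 pos [507.4   6.4  91.6] yaw 129.9 tilt(deg) [ 0.05 -0.  ] q6 -0.78 w 0.996
TURN z -0.015 | SHIFT x -0.011 y -0.023 z 0.056
time_s: 13.95
eef_pos: [0.5069, 0.0063, 0.091]
ee_rot: [0.423, 0.906, -0.0, -0.0]
ft_force: [-0.2, 0.1, -0.1]
width: 0.292
finger_force: 30.0
time_s: 14.15
eef_pos: [0.507, 0.0063, 0.091]
ee_rot: [0.423, 0.906, 0.0, 0.0]
ft_force: [-0.7, -0.0, -1.1]
width: 0.288
finger_force: 30.0
t 14.2 pos [507.    6.3  91. ] yaw 129.9 tilt(deg) [ 0. -0.] q6 -0.78 w 0.288
TURN z -0.016 | SHIFT x -0.015 y -0.012 z -2.474
```

```bash
python3 -m pendant '{"plan":[[[0,0,-0.2],[0,0,0],1],[[0,0,-0.4],[0,0,0],1],[[0,0,-0.6],[0,0,0],1],[[0,0,-0.6],[0,0,0],1],[[0,0,-0.4],[0,0,0],1],[[0,0,-0.2],[0,0,0],1],[[0,0,0],[0,0,0],1],[[0,0,0],[0,0,0],1]]}';  python3 to.py 403.2 338.9 180 130
python3 - <<'E'
from bench import arm
from h import *
c=arm.camera("side"); o=arm.get_obs(); p=o["eef_pos"]; z=p[2]-.015; print(p)
print("held",blob(c,p[:2],z+.001,z+.012,z+.01,.06))
print("jar",blob(c,(.403,.337),.068,.09,.076))
cv2.imwrite("pics/s4.png",c["color"][100:400,150:550,::-1])
E
```

```text
time_s: 14.95
eef_pos: [0.5066, 0.0063, 0.1864]
ee_rot: [0.423, 0.906, -0.0, -0.0]
ft_force: [0.2, 1.3, -1.8]
width: 0.285
finger_force: 30.0
t 14.9 pos [506.6   6.3 186.4] yaw 129.9 tilt(deg) [-0.05  0.  ] q6 -0.78 w 0.285
TURN z -0.016 | SHIFT x 8.030 y 3.365 z 0.161
[0.50646887 0.006335   0.18620062]
held {'rect': (507.1, 17.1), 'cen': (506.9, 14.3), 'size': (83.5, 73.5), 'ang': 3.4, 'area': 5231}
jar {'rect': (403.9, 339.0), 'cen': (404.2, 339.1), 'size': (86.0, 84.4), 'ang': -86.6, 'area': 5796}
```

View pics/s4.png

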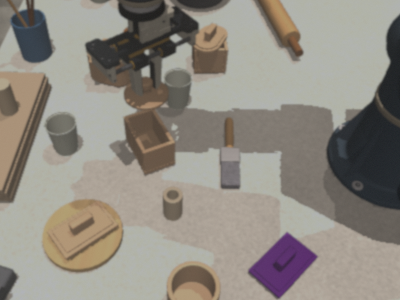

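The round lid is held level and the oblong jar is open at crop (150,138). Next I carry the lid to the round jar.

```bash
python3 -m pendant '{"plan":[[[0.4,0.2,0],[0,0,0],1],[[0.7,0.3,0],[0,0,0],1],[[0.7,0.3,0],[0,0,0],1],[[0.7,0.3,0],[0,0,0],1],[[0.7,0.3,0],[0,0,0],1],[[0.7,0.3,0],[0,0,0],1],[[0.7,0.3,0],[0,0,0],1],[[0.7,0.3,0],[0,0,0],1],[[0.7,0.3,0],[0,0,0],1],[[0.7,0.3,0],[0,0,0],1]]}' && python3 -m pendant '{"plan":[[[0.7,0.3,0],[0,0,0],1],[[0.63,0.17,0],[0,0,0],1],[[0,0,0.5],[0,0,0],1],[[0,0,0.6],[0,0,0],1],[[0,0,0.5],[0,0,0],1],[[0,0,0.2],[0,0,0],1],[[0,0,0],[0,0,0],1],[[0,0,0],[0,0,0],1]]}';  python3 to.py 403.2 338.9 91.5 130
```

```text
time_s: 16.0
eef_pos: [0.4231, 0.2873, 0.1861]
ee_rot: [0.423, 0.906, -0.001, -0.0]
ft_force: [0.7, 0.5, -1.8]
width: 0.287
finger_force: 30.0
time_s: 16.8
eef_pos: [0.4046, 0.3393, 0.1155]
ee_rot: [0.423, 0.906, 0.0, 0.0]
ft_force: [0.4, 0.2, -1.6]
width: 0.285
finger_force: 30.0
t 16.8 pos [404.6 339.3 115.5] yaw 129.9 tilt(deg) [0.02 0.01] q6 -0.09 w 0.285
TURN z -0.017 | SHIFT x 0.015 y -0.032 z 0.600
```

```bash
python3 -m pendant '{"plan":[[[0.01,-0.03,0.2],[0,0,0],1],[[0,0,0.2],[0,0,0],1],[[0,0,0.1],[0,0,0],1],[[0,0,0.04],[0,0,0],1],[[0,0,0.02],[0,0,0],1],[[0,0,0],[0,0,0],1],[[0,0,0],[0,0,0],1]]}';  python3 to.py 403.2 338.9 91.0 130
```

```text
time_s: 17.5
eef_pos: [0.4032, 0.3388, 0.0928]
ee_rot: [0.423, 0.906, 0.0, 0.0]
ft_force: [-0.6, -0.3, -1.5]
width: 0.284
finger_force: 30.0
t 17.5 pos [403.2 338.8  92.8] yaw 129.9 tilt(deg) [0.02 0.01] q6 -0.09 w 0.284
TURN z -0.016 | SHIFT x 0.003 y 0.002 z 0.046
```

Position is good. I ease down to contact, release, rise, and move clear towards the bat.

```bash
python3 -m pendant '{"plan":[[[0,0,0.02],[0,0,0],1],[[0,0,0.02],[0,0,0],1],[[0,0,0.01],[0,0,0],1],[[0,0,0.01],[0,0,0],1],[[0,0,0],[0,0,0],1],[[0,0,0],[0,0,0],1]]}' && python3 -m pendant '{"plan":[[[0,0,0],[0,0,0],-1],[[0,0,0],[0,0,0],-1],[[0,0,0],[0,0,0],-1],[[0,0,0],[0,0,0],-1],[[0,0,0],[0,0,0],-1],[[0,0,-0.2],[0,0,0],-1],[[0,0,-0.5],[0,0,0],-1],[[0,0,-0.8],[0,0,0],-1],[[0,0,-0.6],[0,0,0],-1],[[0,0,0],[0,0,0],-1]]}';python3 to.py 608 218 120 41.6
```

```text
time_s: 18.1
eef_pos: [0.4032, 0.3387, 0.091]
ee_rot: [0.423, 0.906, 0.0, 0.0]
ft_force: [-3.1, -1.3, 8.5]
width: 0.283
finger_force: 30.0
time_s: 19.1
eef_pos: [0.4044, 0.3397, 0.1778]
ee_rot: [0.423, 0.906, 0.003, 0.001]
ft_force: [-0.7, 0.5, -0.3]
width: 0.996
finger_force: 0.0
t 19.1 pos [404.4 339.7 177.8] yaw 129.9 tilt(deg) [0.27 0.19] q6 -0.09 w 0.996
TURN z 14.718 | SHIFT x 1.787 y 5.653 z 1.445
```

```bash
python3 -m pendant '{"plan":[[[0,0,0],[0,0,0.98],-1],[[0,0,0],[0,0,0.98],-1],[[0,0,0],[0,0,0.98],-1],[[0,0,0],[0,0,0.98],-1],[[0,0,0],[0,0,0.98],-1],[[0,0,0],[0,0,0.98],-1],[[0,0,0],[0,0,0.98],-1],[[0,0,0],[0,0,0.98],-1],[[0,0,0],[0,0,0.98],-1],[[0,0,0],[0,0,0.98],-1]]}' >/dev/null && python3 -m pendant '{"plan":[[[0,0,0],[0,0,0.98],-1],[[0,0,0],[0,0,0.98],-1],[[0,0,0],[0,0,0.98],-1],[[0,0,0],[0,0,0.98],-1],[[0,0,0],[0,0,0.98],-1],[[0.23,0.71,0],[0,0,0],-1],[[0.23,0.71,0],[0,0,0],-1],[[0.23,0.71,0],[0,0,0],-1],[[0.23,0.71,0],[0,0,0],-1],[[0.23,0.71,0],[0,0,0],-1]]}' > /dev/null; python3 -m pendant '{"plan":[[[0.23,0.71,0],[0,0,0],-1],[[0.23,0.71,0],[0,0,0],-1],[[0.23,0.71,0],[0,0,0],-1],[[0,0,0.5],[0,0,0],-1],[[0,0,0.5],[0,0,0],-1],[[0,0,0],[0,0,0],-1],[[0,0,0],[0,0,0],-1]]}';  python3 to.py 611.1 218.5 38.6 41.7
python3 - <<'E'
from bench import arm
from h import *
for n in("top","side"):
  c=arm.camera(n); np.savez(f"{n}5.npz",**c); cv2.imwrite(f"pics/{n}5.png",c["color"][:,:,::-1])
  for k,xy,a in (("round lid",(.403,.338),(.081,.2,.086)),("rl knob",(.403,.338),(.1,.2,.112)),("oblong jar",(.507,.005),(.068,.09,.076)),):
    print(n,k,blob(c,xy,*a))
E
```

```text
time_s: 21.8
eef_pos: [0.609, 0.218, 0.1342]
ee_rot: [0.934, 0.356, -0.0, -0.0]
ft_force: [0.0, -0.4, 0.3]
width: 1.001
finger_force: 0.0
t 21.8 pos [609.  218.  134.2] yaw 41.7 tilt(deg) [-0.05 -0.01] q6 1.11 w 1.001
TURN z 0.002 | SHIFT x 0.047 y 0.026 z 2.389
top round lid {'rect': (401.0, 351.7), 'cen': (401.3, 348.4), 'size': (83.5, 51.0), 'ang': 10.0, 'area': 3490}
top rl knob {'rect': (403.4, 335.2), 'cen': (403.1, 335.1), 'size': (26.6, 26.1), 'ang': 1.4, 'area': 569}
top oblong jar {'rect': (505.4, 6.0), 'cen': (505.4, 6.0), 'size': (112.3, 70.7), 'ang': -62.1, 'area': 7860}
side round lid {'rect': (404.3, 337.8), 'cen': (404.7, 337.7), 'size': (84.0, 83.4), 'ang': -86.6, 'area': 5504}
side rl knob {'rect': (405.1, 338.9), 'cen': (404.9, 338.9), 'size': (29.3, 26.1), 'ang': -87.5, 'area': 632}
side oblong jar {'rect': (506.7, 8.6), 'cen': (506.7, 8.8), 'size': (118.7, 71.7), 'ang': -62.0, 'area': 8369}
```

```bash
python3 -m pendant '{"plan":[[[0.05,0.03,0.4],[0,0,0],-1],[[0,0,0.7],[0,0,0],-1],[[0,0,0.6],[0,0,0],-1],[[0,0,0.4],[0,0,0],-1],[[0,0,0.2],[0,0,0],-1],[[0,0,0.05],[0,0,0],-1],[[0,0,0],[0,0,0],-1],[[0,0,0],[0,0,0],-1]]}' && python3 to.py 611.1 218.5 38.6 41.7 && python3 -m pendant '{"plan":[[[0,0,0],[0,0,0],1],[[0,0,0],[0,0,0],1],[[0,0,0],[0,0,0],1],[[0,0,0],[0,0,0],1],[[0,0,0],[0,0,0],1],[[0,0,0],[0,0,0],1],[[0,0,0],[0,0,0],1],[[0,0,0],[0,0,0],1],[[0,0,0],[0,0,0],1],[[0,0,0],[0,0,0],1]]}' && python3 -m pendant '{"plan":[[[0,0,0],[0,0,0],1],[[0,0,0],[0,0,0],1],[[0,0,0],[0,0,0],1],[[0,0,0],[0,0,0],1]]}';  python3 to.py 508.2 6.1 180 117.9
```

```text
time_s: 22.7
eef_pos: [0.6121, 0.2186, 0.0413]
ee_rot: [0.934, 0.356, 0.001, 0.0]
ft_force: [-0.0, 0.5, -0.5]
width: 0.999
finger_force: 0.0
t 22.7 pos [612.1 218.6  41.3] yaw 41.7 tilt(deg) [0.09 0.02] q6 1.11 w 0.999
TURN z 0.001 | SHIFT x -0.021 y -0.014 z 0.067
time_s: 23.7
eef_pos: [0.6115, 0.2185, 0.0402]
ee_rot: [0.934, 0.356, 0.0, -0.0]
ft_force: [0.1, 0.5, 0.1]
width: 0.186
finger_force: 0.0
time_s: 24.1
eef_pos: [0.6115, 0.2185, 0.0402]
ee_rot: [0.934, 0.356, -0.0, -0.0]
ft_force: [-0.0, -0.8, -0.1]
width: 0.17
finger_force: 30.0
t 24.1 pos [611.5 218.5  40.2] yaw 41.7 tilt(deg) [-0.  0.] q6 1.11 w 0.170
TURN z -12.699 | SHIFT x -3.484 y -4.767 z -3.495
```

```bash
python3 -m pendant '{"plan":[[[0,0,-0.3],[0,0,0],1],[[0,0,-0.5],[0,0,0],1],[[0,0,-0.7],[0,0,-0.5],1],[[0,0,-0.7],[0,0,-0.95],1],[[0,0,-0.6],[0,0,-0.95],1],[[0,0,-0.5],[0,0,-0.95],1],[[0,0,-0.2],[0,0,-0.95],1],[[0,0,0],[0,0,-0.95],1],[[0,0,0],[0,0,-0.95],1],[[0,0,0],[0,0,-0.95],1]]}' && python3 -m pendant '{"plan":[[[0,0,0],[0,0,-0.95],1],[[0,0,0],[0,0,-0.95],1],[[0,0,0],[0,0,-0.95],1],[[0,0,0],[0,0,-0.95],1],[[0,0,0],[0,0,-0.95],1],[[0,0,0],[0,0,-0.8],1],[[0,0,0],[0,0,0],1],[[0,0,0],[0,0,0],1]]}';  python3 to.py 508.2 6.1 110 117.9
```

```text
time_s: 25.1
eef_pos: [0.6115, 0.2184, 0.1812]
ee_rot: [0.738, 0.675, 0.0, 0.0]
ft_force: [0.7, 0.7, -1.6]
width: 0.172
finger_force: 30.0
time_s: 25.9
eef_pos: [0.6115, 0.2185, 0.1808]
ee_rot: [0.517, 0.856, 0.0, 0.0]
ft_force: [-0.8, 0.1, -2.0]
width: 0.169
finger_force: 30.0
t 25.9 pos [611.5 218.5 180.8] yaw 117.8 tilt(deg) [0.02 0.01] q6 -0.21 w 0.169
TURN z -0.023 | SHIFT x -3.484 y -4.766 z 1.769
```

```bash
python3 -m pendant '{"plan":[[[-0.3,-0.4,0],[0,0,-0.02],1],[[-0.4,-0.55,0],[0,0,0],1],[[-0.4,-0.55,0],[0,0,0],1],[[-0.4,-0.55,0],[0,0,0],1],[[-0.4,-0.55,0],[0,0,0],1],[[-0.4,-0.55,0],[0,0,0],1],[[-0.4,-0.55,0],[0,0,0],1],[[-0.4,-0.55,0],[0,0,0],1],[[-0.38,-0.52,0],[0,0,0],1],[[0,0,0.4],[0,0,0],1]]}' && python3 -m pendant '{"plan":[[[0,0,0.6],[0,0,0],1],[[0,0,0.5],[0,0,0],1],[[0,0,0.2],[0,0,0],1],[[0,0,0],[0,0,0],1],[[0,0,0],[0,0,0],1],[[0,0,0],[0,0,0],1]]}';  python3 to.py 508.2 6.1 91.2 117.9
```

```text
time_s: 26.9
eef_pos: [0.5085, 0.0039, 0.166]
ee_rot: [0.517, 0.856, 0.001, 0.002]
ft_force: [0.6, 0.8, -1.9]
width: 0.175
finger_force: 30.0
time_s: 27.5
eef_pos: [0.509, 0.006, 0.1132]
ee_rot: [0.515, 0.857, 0.0, 0.001]
ft_force: [1.3, 0.7, -1.2]
width: 0.171
finger_force: 30.0
t 27.5 pos [509.    6.  113.2] yaw 118.0 tilt(deg) [ 0.09 -0.01] q6 -0.57 w 0.171
TURN z 0.019 | SHIFT x 0.012 y -0.017 z 0.551
```

```bash
python3 -m pendant '{"plan":[[[0,0,0.2],[0,0,0],1],[[0,0,0.15],[0,0,0],1],[[0,0,0.1],[0,0,0],1],[[0,0,0.05],[0,0,0],1],[[0,0,0],[0,0,0],1],[[0,0,0],[0,0,0],1],[[0,0,0],[0,0,0],1]]}';  python3 to.py 508.2 6.1 91.2 117.9
```

```text
time_s: 28.2
eef_pos: [0.5086, 0.0059, 0.0924]
ee_rot: [0.515, 0.857, 0.0, 0.0]
ft_force: [-0.3, 0.1, -1.2]
width: 0.171
finger_force: 30.0
t 28.2 pos [508.6   5.9  92.4] yaw 118.0 tilt(deg) [ 0.02 -0.  ] q6 -0.57 w 0.171
TURN z 0.021 | SHIFT x 0.008 y -0.006 z 0.030
```

```bash
python3 -m pendant '{"plan":[[[0,0,0.02],[0,0,0],1],[[0,0,0.015],[0,0,0],1],[[0,0,0.01],[0,0,0],1],[[0,0,0.01],[0,0,0],1],[[0,0,0],[0,0,0],1],[[0,0,0],[0,0,0],1]]}' && python3 -m pendant '{"plan":[[[0,0,0],[0,0,0],-1],[[0,0,0],[0,0,0],-1],[[0,0,0],[0,0,0],-1],[[0,0,0],[0,0,0],-1],[[0,0,0],[0,0,0],-1],[[0,0,-0.2],[0,0,0],-1],[[0,0,-0.5],[0,0,0],-1],[[0,0,-0.7],[0,0,0],-1],[[0,0,-0.6],[0,0,0],-1],[[0,0,0],[0,0,0],-1]]}';python3 to.py 627 -234.3 170 92.3
```

```text
time_s: 28.8
eef_pos: [0.5086, 0.006, 0.0911]
ee_rot: [0.515, 0.857, 0.0, 0.0]
ft_force: [-5.7, 0.1, 13.7]
width: 0.168
finger_force: 30.0
time_s: 29.8
eef_pos: [0.51, 0.0059, 0.1733]
ee_rot: [0.515, 0.857, 0.001, 0.002]
ft_force: [0.3, -0.0, 0.4]
width: 0.971
finger_force: 0.0
t 29.8 pos [510.    5.9 173.3] yaw 118.0 tilt(deg) [ 0.31 -0.02] q6 -0.57 w 0.971
TURN z 4.288 | SHIFT x -6.117 y 2.682 z 0.083
```

```bash
python3 -m pendant '{"plan":[[[0,0,0],[0,0,0.86],-1],[[0,0,0],[0,0,0.86],-1],[[0,0,0],[0,0,0.86],-1],[[0,0,0],[0,0,0.86],-1],[[0,0,0],[0,0,0.85],-1],[[-0.68,0.3,0],[0,0,0],-1],[[-0.68,0.3,0],[0,0,0],-1],[[-0.68,0.3,0],[0,0,0],-1],[[-0.68,0.3,0],[0,0,0],-1],[[-0.68,0.3,0],[0,0,0],-1]]}' >/dev/null && python3 -m pendant '{"plan":[[[-0.68,0.3,0],[0,0,0],-1],[[-0.68,0.3,0],[0,0,0],-1],[[-0.68,0.3,0],[0,0,0],-1],[[-0.68,0.3,0],[0,0,0],-1],[[0,0,0],[0,0,0],-1],[[0,0,0],[0,0,0],-1]]}';python3 to.py 627 -234.3 91 92.3
python3 - <<'E'
from bench import arm
from h import *
for n in("top","side"):
  c=arm.camera(n); np.savez(f"{n}6.npz",**c); cv2.imwrite(f"pics/{n}6.png",c["color"][:,:,::-1])
  for k,xy in (("round",(.403,.338)),("oblong",(.507,.005)),):
   for q,a in(("plate",(.081,.2,.086,.07)),("knob",(.1,.2,.112)),("jar+lid",(.068,.2,.076))): print(n,k,q,blob(c,xy,*a))
a,b=[cv2.imread(f"pics/{n}6.png") for n in("top","side")]
cv2.imwrite("pics/m6.png",np.hstack([cv2.resize(a[130:330,120:400],(420,300)),cv2.resize(b[150:450,200:500],(300,300))]))
E
```

```text
time_s: 31.4
eef_pos: [0.6257, -0.2343, 0.1689]
ee_rot: [0.693, 0.721, -0.0, -0.001]
ft_force: [-0.2, 0.3, -0.2]
width: 1.0
finger_force: 0.0
t 31.4 pos [ 625.7 -234.3  168.9] yaw 92.2 tilt(deg) [-0.08  0.05] q6 -0.47 w 1.000
TURN z -0.009 | SHIFT x -0.001 y 0.034 z 1.947
top round plate {'rect': (403.4, 336.0), 'cen': (403.4, 335.6), 'size': (83.2, 83.0), 'ang': -44.4, 'area': 5460}
top round knob {'rect': (403.4, 335.2), 'cen': (403.1, 335.1), 'size': (26.6, 26.1), 'ang': 1.4, 'area': 569}
top round jar+lid {'rect': (403.4, 337.3), 'cen': (403.6, 337.4), 'size': (86.8, 83.9), 'ang': 45.4, 'area': 5810}
top oblong plate {'rect': (514.2, -8.5), 'cen': (523.9, -13.9), 'size': (76.6, 69.5), 'ang': -62.0, 'area': 3654}
top oblong knob {'rect': (508.4, 0.9), 'cen': (510.3, -0.4), 'size': (31.5, 16.7), 'ang': -63.5, 'area': 414}
top oblong jar+lid {'rect': (514.5, -8.7), 'cen': (525.5, -14.9), 'size': (80.1, 72.7), 'ang': -61.9, 'area': 3822}
side round plate {'rect': (404.5, 337.8), 'cen': (404.8, 337.9), 'size': (84.1, 82.9), 'ang': -86.0, 'area': 5516}
side round knob {'rect': (405.1, 338.9), 'cen': (404.9, 338.9), 'size': (29.3, 26.1), 'ang': -87.5, 'area': 632}
side round jar+lid {'rect': (404.0, 336.4), 'cen': (404.5, 336.5), 'size': (91.4, 84.7), 'ang': -86.6, 'area': 6252}
side oblong plate {'rect': (507.8, 9.5), 'cen': (507.8, 9.4), 'size': (112.8, 70.2), 'ang': -62.1, 'area': 7816}
side oblong knob {'rect': (506.8, 12.7), 'cen': (507.2, 12.2), 'size': (55.1, 18.5), 'ang': -62.1, 'area': 862}
side oblong jar+lid {'rect': (507.9, 5.1), 'cen': (507.9, 5.1), 'size': (124.3, 73.4), 'ang': -61.9, 'area': 8987}
```

View pics/m6.png

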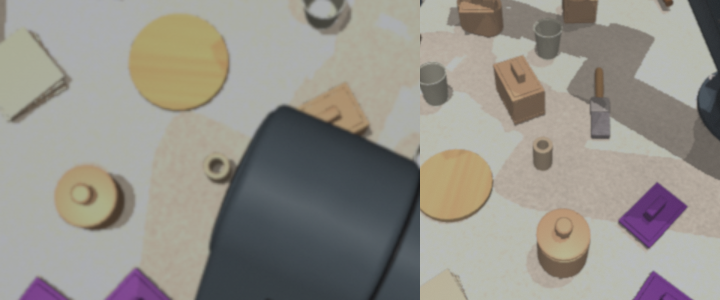

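The round and oblong jars now wear their own lids, lined up to within about 1.5 mm. I'll recheck both later. Next is gripping the square lid.

```bash
python3 -m pendant '{"plan":[[[0,0.03,0.4],[0,0,0],-1],[[0,0,0.6],[0,0,0],-1],[[0,0,0.5],[0,0,0],-1],[[0,0,0.3],[0,0,0],-1],[[0,0,0.12],[0,0,0],-1],[[0,0,0],[0,0,0],-1],[[0,0,0],[0,0,0],-1]]}' && python3 -m pendant '{"plan":[[[0,0,0],[0,0,0],1],[[0,0,0],[0,0,0],1],[[0,0,0],[0,0,0],1],[[0,0,0],[0,0,0],1],[[0,0,0],[0,0,0],1],[[0,0,0],[0,0,0],1],[[0,0,0],[0,0,0],1],[[0,0,0],[0,0,0],1],[[0,0,0],[0,0,0],1],[[0,0,0],[0,0,0],1]]}' && python3 -m pendant '{"plan":[[[0,0,0],[0,0,0],1],[[0,0,0],[0,0,0],1],[[0,0,0],[0,0,0],1]]}';  python3 to.py 611 218 180 92.3
```

```text
time_s: 32.2
eef_pos: [0.6277, -0.2344, 0.094]
ee_rot: [0.693, 0.721, 0.0, 0.001]
ft_force: [-0.2, -0.2, -0.0]
width: 0.996
finger_force: 0.0
time_s: 33.2
eef_pos: [0.6273, -0.2343, 0.0932]
ee_rot: [0.693, 0.721, 0.0, 0.0]
ft_force: [0.7, 0.5, 0.8]
width: 0.255
finger_force: 30.0
time_s: 33.5
eef_pos: [0.6273, -0.2343, 0.0932]
ee_rot: [0.693, 0.721, 0.0, 0.0]
ft_force: [0.8, 0.2, -0.5]
width: 0.26
finger_force: 30.0
t 33.5 pos [ 627.3 -234.3   93.2] yaw 92.3 tilt(deg) [0. 0.] q6 -0.47 w 0.260
TURN z -0.002 | SHIFT x 11.314 y 0.046 z -2.170
```

```bash
python3 -m pendant '{"plan":[[[0,0,-0.2],[0,0,0],1],[[0,0,-0.4],[0,0,0],1],[[0,0,-0.6],[0,0,0],1],[[0,0,-0.5],[0,0,0],1],[[0,0,-0.4],[0,0,0],1],[[0.3,0,-0.1],[0,0,0],1],[[0.5,0,0],[0,0,0],1],[[0.7,0,0],[0,0,0],1],[[0.7,0,0],[0,0,0],1],[[0.7,0,0],[0,0,0],1]]}' && python3 -m pendant '{"plan":[[[0.7,0,0],[0,0,0],1],[[0.7,0,0],[0,0,0],1],[[0.7,0,0],[0,0,0],1],[[0.7,0,0],[0,0,0],1],[[0.7,0,0],[0,0,0],1],[[0.7,0,0],[0,0,0],1],[[0.7,0,0],[0,0,0],1],[[0.7,0,0],[0,0,0],1],[[0.7,0,0],[0,0,0],1],[[0.7,0,0],[0,0,0],1]]}' && python3 -m pendant '{"plan":[[[0.7,0,0],[0,0,0],1],[[0.7,0.04,0],[0,0,0],1],[[0,0,0.5],[0,0,0],1],[[0,0,0.7],[0,0,0],1],[[0,0,0.7],[0,0,0],1],[[0,0,0.7],[0,0,0],1],[[0,0,0.4],[0,0,0],1],[[0,0,0],[0,0,0],1],[[0,0,0],[0,0,0],1]]}'; python3 to.py 611 218 42.2 92.3
```

```text
time_s: 34.5
eef_pos: [0.6217, -0.1155, 0.18]
ee_rot: [0.693, 0.721, -0.0, -0.001]
ft_force: [0.5, -0.5, -1.3]
width: 0.254
finger_force: 30.0
time_s: 35.5
eef_pos: [0.6098, 0.1639, 0.18]
ee_rot: [0.693, 0.721, -0.001, -0.001]
ft_force: [-0.3, 0.2, -1.0]
width: 0.254
finger_force: 30.0
time_s: 36.4
eef_pos: [0.6108, 0.2179, 0.0618]
ee_rot: [0.693, 0.721, 0.0, 0.0]
ft_force: [-0.5, 1.2, -1.0]
width: 0.257
finger_force: 30.0
t 36.4 pos [610.8 217.9  61.8] yaw 92.3 tilt(deg) [0.01 0.01] q6 0.23 w 0.257
TURN z 0.001 | SHIFT x 0.001 y 0.004 z 0.490
```

```bash
python3 -m pendant '{"plan":[[[0,0,0.2],[0,0,0],1],[[0,0,0.15],[0,0,0],1],[[0,0,0.08],[0,0,0],1],[[0,0,0.03],[0,0,0],1],[[0,0,0.02],[0,0,0],1],[[0,0,0.01],[0,0,0],1],[[0,0,0],[0,0,0],1],[[0,0,0],[0,0,0],1]]}';  python3 to.py 611 218 42.2 92.3
```

```text
time_s: 37.2
eef_pos: [0.611, 0.2174, 0.0422]
ee_rot: [0.693, 0.721, 0.0, 0.0]
ft_force: [-2.5, -0.9, 5.4]
width: 0.252
finger_force: 30.0
t 37.2 pos [611.  217.4  42.2] yaw 92.3 tilt(deg) [0.02 0.  ] q6 0.23 w 0.252
TURN z -0.002 | SHIFT x 0.014 y 0.001 z 0.000
```

```bash
python3 -m pendant '{"plan":[[[0,0,0],[0,0,0],-1],[[0,0,0],[0,0,0],-1],[[0,0,0],[0,0,0],-1],[[0,0,0],[0,0,0],-1],[[0,0,0],[0,0,0],-1],[[0,0,-0.3],[0,0,0],-1],[[0,0,-0.8],[0,0,0],-1],[[0,0,-0.8],[0,0,0],-1],[[0,0,-0.8],[0,0,0],-1],[[0,0,-0.5],[0,0,0],-1]]}'
python3 - <<'E'
from bench import arm
from h import *
for n in("top","side"):
  c=arm.camera(n); np.savez(f"{n}7.npz",**c); cv2.imwrite(f"pics/{n}7.png",c["color"][:,:,::-1])
  for k,xy,a in (("oblong lid",(.507,.005),(.081,.2,.086)),("oblong lug",(.507,.005),(.1,.2,.112)),("oval jar",(.626,-.234),(.068,.09,.076)),("oval lid",(.382,-.301),(.081,.2,.086)),("bat lid",(.61,.218),(.029,.2,.035))):
    try: print(n,k,blob(c,xy,*a))
    except Exception as e: print(e)
E
python3 to.py 384.5 -301 170 66.4
```

```text
time_s: 38.2
eef_pos: [0.6116, 0.2177, 0.1733]
ee_rot: [0.693, 0.721, 0.002, 0.001]
ft_force: [0.1, 0.0, -0.5]
width: 0.992
finger_force: 0.0
top oblong lid {'rect': (505.8, 6.7), 'cen': (505.8, 7.0), 'size': (111.4, 70.0), 'ang': -61.9, 'area': 7703}
top oblong lug {'rect': (505.7, 6.6), 'cen': (505.6, 6.5), 'size': (44.5, 17.5), 'ang': -60.4, 'area': 706}
top oval jar {'rect': (623.9, -237.3), 'cen': (623.8, -237.3), 'size': (114.5, 71.1), 'ang': -16.9, 'area': 6902}
top oval lid {'rect': (381.7, -301.5), 'cen': (381.7, -301.6), 'size': (110.6, 70.0), 'ang': 66.6, 'area': 6603}
max() iterable argument is empty
side oblong lid {'rect': (507.4, 9.9), 'cen': (507.6, 9.7), 'size': (113.9, 69.9), 'ang': -62.1, 'area': 7831}
side oblong lug {'rect': (507.7, 11.8), 'cen': (507.6, 11.4), 'size': (52.6, 19.3), 'ang': -61.8, 'area': 836}
side oval jar {'rect': (585.1, -202.5), 'cen': (585.8, -203.9), 'size': (50.4, 13.7), 'ang': 45.6, 'area': 466}
side oval lid {'rect': (383.4, -299.8), 'cen': (383.7, -299.9), 'size': (117.4, 70.9), 'ang': 66.2, 'area': 6887}
side bat lid {'rect': (609.1, 217.4), 'cen': (609.2, 217.5), 'size': (82.9, 81.8), 'ang': -87.3, 'area': 6660}
t 38.3 pos [612.3 217.8 173.7] yaw 92.3 tilt(deg) [0.33 0.09] q6 0.23 w 0.994
TURN z 4.315 | SHIFT x -14.166 y -0.027 z 0.092
```

```bash
python3 -m pendant '{"plan":[[[0,0,0],[0,0,0.86],-1],[[0,0,0],[0,0,0.86],-1],[[0,0,0],[0,0,0.86],-1],[[0,0,0],[0,0,0.86],-1],[[0,0,0],[0,0,0.87],-1],[[-0.79,0,0],[0,0,0],-1],[[-0.79,0,0],[0,0,0],-1],[[-0.79,0,0],[0,0,0],-1],[[-0.79,0,0],[0,0,0],-1],[[-0.79,0,0],[0,0,0],-1]]}' >/dev/null && python3 -m pendant '{"plan":[[[-0.79,0,0],[0,0,0],-1],[[-0.79,0,0],[0,0,0],-1],[[-0.79,0,0],[0,0,0],-1],[[-0.79,0,0],[0,0,0],-1],[[-0.79,0,0],[0,0,0],-1],[[-0.79,0,0],[0,0,0],-1],[[-0.79,0,0],[0,0,0],-1],[[-0.79,0,0],[0,0,0],-1],[[-0.79,0,0],[0,0,0],-1],[[-0.79,0,0],[0,0,0],-1]]}' >/dev/null && python3 -m pendant '{"plan":[[[-0.79,0,0],[0,0,0],-1],[[-0.79,0,0],[0,0,0],-1],[[-0.74,0,0],[0,0,0],-1],[[0,0,0.3],[0,0,0],-1],[[0,0,0.3],[0,0,0],-1],[[0,0,0],[0,0,0],-1],[[0,0,0],[0,0,0],-1]]}'; python3 to.py 384.6 -301.6 91 66.5
python3 - <<'E'
from bench import arm
from h import *
c=arm.camera("top")
print("bat lid",blob(c,(.61,.218),.029,.2,.035),blob(c,(.61,.218),.05,.2,.061))
for k,xy in (("round",(.403,.338)),("oblong",(.507,.005))): print(k,blob(c,xy,.081,.2,.086))
E
```

```text
time_s: 41.0
eef_pos: [0.3844, -0.3011, 0.1451]
ee_rot: [0.836, 0.548, -0.0, -0.001]
ft_force: [-0.1, -0.2, 0.3]
width: 0.998
finger_force: 0.0
t 41.0 pos [ 384.4 -301.1  145.1] yaw 66.5 tilt(deg) [-0.06  0.06] q6 -0.35 w 0.998
TURN z -0.001 | SHIFT x -0.010 y 0.011 z 1.353
bat lid {'rect': (607.7, 214.7), 'cen': (607.7, 214.8), 'size': (82.4, 81.7), 'ang': 2.3, 'area': 6545} {'rect': (608.0, 214.6), 'cen': (607.9, 214.4), 'size': (24.7, 23.7), 'ang': 0.5, 'area': 564}
round {'rect': (402.8, 336.5), 'cen': (403.0, 335.8), 'size': (83.1, 81.7), 'ang': 45.0, 'area': 5463}
oblong {'rect': (505.7, 6.7), 'cen': (505.7, 6.7), 'size': (111.6, 69.9), 'ang': -62.1, 'area': 7685}
```

```bash
python3 -m pendant '{"plan":[[[-0.01,0.01,0.4],[0,0,0],-1],[[0,0,0.5],[0,0,0],-1],[[0,0,0.3],[0,0,0],-1],[[0,0,0.16],[0,0,0],-1],[[0,0,0],[0,0,0],-1],[[0,0,0],[0,0,0],-1]]}' && python3 -m pendant '{"plan":[[[0,0,0],[0,0,0],1],[[0,0,0],[0,0,0],1],[[0,0,0],[0,0,0],1],[[0,0,0],[0,0,0],1],[[0,0,0],[0,0,0],1],[[0,0,0],[0,0,0],1],[[0,0,0],[0,0,0],1],[[0,0,0],[0,0,0],1],[[0,0,0],[0,0,0],1],[[0,0,0],[0,0,0],1]]}' >/dev/null&& python3 -m pendant '{"plan":[[[0,0,0],[0,0,0],1],[[0,0,0],[0,0,0],1],[[0,0,0],[0,0,0],1],[[0,0,0],[0,0,0],1]]}';  python3 to.py 626.6 -237.3 180 -16.9
```

```text
time_s: 41.65
eef_pos: [0.3847, -0.3028, 0.0918]
ee_rot: [0.837, 0.548, 0.0, 0.0]
ft_force: [0.5, -0.4, -0.0]
width: 1.0
finger_force: 0.0
time_s: 43.05
eef_pos: [0.3844, -0.3026, 0.0912]
ee_rot: [0.837, 0.548, 0.0, -0.0]
ft_force: [-0.4, 0.5, -0.6]
width: 0.171
finger_force: 30.0
t 43.0 pos [ 384.4 -302.6   91.2] yaw 66.4 tilt(deg) [-0.  0.] q6 -0.35 w 0.171
TURN z 13.888 | SHIFT x 5.319 y -3.322 z -2.220
```

```bash
python3 -m pendant '{"plan":[[[0,0,-0.2],[0,0,0],1],[[0,0,-0.4],[0,0,0],1],[[0,0,-0.6],[0,0,0.5],1],[[0,0,-0.6],[0,0,0.95],1],[[0,0,-0.3],[0,0,0.95],1],[[0,0,-0.12],[0,0,0.95],1],[[0,0,0],[0,0,0.95],1],[[0,0,0],[0,0,0.95],1],[[0,0,0],[0,0,0.95],1],[[0,0,0],[0,0,0.95],1]]}' >/dev/null&& python3 -m pendant '{"plan":[[[0,0,0],[0,0,0.95],1],[[0,0,0],[0,0,0.95],1],[[0,0,0],[0,0,0.95],1],[[0,0,0],[0,0,0.95],1],[[0,0,0],[0,0,0.95],1],[[0,0,0],[0,0,0.95],1],[[0,0,0],[0,0,0.95],1],[[0,0,0],[0,0,0.1],1],[[0,0,0],[0,0,0],1],[[0,0,0],[0,0,0],1]]}'; python3 to.py 625.6 -236.9 110 -16.9
```

```text
time_s: 45.05
eef_pos: [0.3844, -0.3026, 0.1802]
ee_rot: [0.989, -0.147, 0.0, 0.0]
ft_force: [-0.2, -0.3, -1.7]
width: 0.168
finger_force: 30.0
t 45.0 pos [ 384.4 -302.6  180.2] yaw -16.9 tilt(deg) [ 0. -0.] q6 1.10 w 0.168
TURN z 0.008 | SHIFT x 5.293 y -3.324 z 1.755
```

```bash
python3 -m pendant '{"plan":[[[0.3,-0.2,0],[0,0,0],1],[[0.55,-0.34,0],[0,0,0],1],[[0.55,-0.34,0],[0,0,0],1],[[0.55,-0.34,0],[0,0,0],1],[[0.55,-0.34,0],[0,0,0],1],[[0.55,-0.34,0],[0,0,0],1],[[0.55,-0.34,0],[0,0,0],1],[[0.55,-0.34,0],[0,0,0],1],[[0.55,-0.34,0],[0,0,0],1],[[0.59,-0.4,0],[0,0,0],1]]}' >/dev/null&& python3 -m pendant '{"plan":[[[0,0,0],[0,0,0],1],[[0,0,0.4],[0,0,0],1],[[0,0,0.6],[0,0,0],1],[[0,0,0.5],[0,0,0],1],[[0,0,0.2],[0,0,0],1],[[0,0,0],[0,0,0],1],[[0,0,0],[0,0,0],1],[[0,0,0],[0,0,0],1]]}'; python3 to.py 625.6 -236.9 91.2 -16.9
```

```text
time_s: 46.85
eef_pos: [0.626, -0.2377, 0.1132]
ee_rot: [0.989, -0.148, 0.001, 0.0]
ft_force: [-0.3, 0.2, -0.9]
width: 0.172
finger_force: 30.0
t 46.9 pos [ 626.  -237.7  113.2] yaw -17.0 tilt(deg) [ 0.09 -0.04] q6 1.43 w 0.172
TURN z -0.013 | SHIFT x -0.015 y -0.015 z 0.549
```

```bash
python3 -m pendant '{"plan":[[[-0.01,-0.01,0.2],[0,0,0],1],[[0,0,0.15],[0,0,0],1],[[0,0,0.1],[0,0,0],1],[[0,0,0.05],[0,0,0],1],[[0,0,0.02],[0,0,0],1],[[0,0,0],[0,0,0],1],[[0,0,0],[0,0,0],1],[[0,0,0],[0,0,0],1]]}';  python3 to.py 625.6 -236.9 91.2 -16.9
```

```text
time_s: 47.65
eef_pos: [0.6254, -0.2369, 0.0913]
ee_rot: [0.989, -0.148, 0.0, 0.0]
ft_force: [0.4, 0.2, -0.8]
width: 0.168
finger_force: 30.0
t 47.6 pos [ 625.4 -236.9   91.3] yaw -17.0 tilt(deg) [ 0.01 -0.  ] q6 1.44 w 0.168
TURN z -0.013 | SHIFT x 0.006 y -0.002 z 0.002
```

```bash
python3 -m pendant '{"plan":[[[0,0,0.02],[0,0,0],1],[[0,0,0.015],[0,0,0],1],[[0,0,0],[0,0,0],1],[[0,0,0],[0,0,0],1]]}' && python3 -m pendant '{"plan":[[[0,0,0],[0,0,0],-1],[[0,0,0],[0,0,0],-1],[[0,0,0],[0,0,0],-1],[[0,0,0],[0,0,0],-1],[[0,0,0],[0,0,0],-1],[[0,0,-0.2],[0,0,0],-1],[[0,0,-0.5],[0,0,0],-1],[[0,0,-0.8],[0,0,0],-1],[[0,0,-0.6],[0,0,0],-1],[[0,0,0],[0,0,0],-1]]}';python3 to.py 611 214.8 170 2.3
```

```text
time_s: 48.05
eef_pos: [0.6254, -0.2369, 0.0912]
ee_rot: [0.989, -0.148, 0.0, 0.0]
ft_force: [-5.8, 2.1, 10.6]
width: 0.169
finger_force: 30.0
time_s: 49.05
eef_pos: [0.6269, -0.2376, 0.1782]
ee_rot: [0.989, -0.148, 0.003, 0.001]
ft_force: [1.1, -0.8, 0.8]
width: 0.972
finger_force: 0.0
t 49.0 pos [ 626.9 -237.6  178.2] yaw -17.0 tilt(deg) [ 0.34 -0.15] q6 1.44 w 0.972
TURN z -3.212 | SHIFT x 0.057 y -11.316 z 0.206
```

```bash
python3 -m pendant '{"plan":[[[0,0,0],[0,0,-0.8],-1],[[0,0,0],[0,0,-0.8],-1],[[0,0,0],[0,0,-0.8],-1],[[0,0,0],[0,0,-0.81],-1],[[0,-0.8,0],[0,0,0],-1],[[0,-0.8,0],[0,0,0],-1],[[0,-0.8,0],[0,0,0],-1],[[0,-0.8,0],[0,0,0],-1],[[0,-0.8,0],[0,0,0],-1],[[0,-0.8,0],[0,0,0],-1]]}' >/dev/null&& python3 -m pendant '{"plan":[[[0,-0.8,0],[0,0,0],-1],[[0,-0.8,0],[0,0,0],-1],[[0,-0.8,0],[0,0,0],-1],[[0,-0.8,0],[0,0,0],-1],[[0,-0.8,0],[0,0,0],-1],[[0,-0.8,0],[0,0,0],-1],[[0,-0.8,0],[0,0,0],-1],[[0.04,-0.8,0.4],[0,0,0],-1],[[0,-0.1,0.4],[0,0,0],-1],[[0,0,0],[0,0,0],-1]]}' >/dev/null&& python3 -m pendant '{"plan":[[[0,0,0],[0,0,0],-1],[[0,0,0],[0,0,0],-1]]}';python3 to.py 611 214.8 41 2.3
python3 - <<'E'
from bench import arm
from h import *
for n in("top","side"):
  c=arm.camera(n); np.savez(f"{n}8.npz",**c); cv2.imwrite(f"pics/{n}8.png",c["color"][:,:,::-1])
  for k,xy,a in (("oval lid",(.625,-.237),(.081,.2,.086)),("oval lug",(.625,-.237),(.1,.2,.112)),("sq jar",(.382,-.301),(.068,.09,.076)),("oblong",(.507,.005),(.081,.2,.086))):
    try: print(n,k,blob(c,xy,*a))
    except Exception as e: print(e)
a,b=[cv2.imread(f"pics/{n}8.png") for n in("top","side")]
cv2.imwrite("pics/m8.png",np.hstack([cv2.resize(a[120:320,290:530],(360,300)),cv2.resize(b[80:300,200:440],(330,300))]))
E
```

```text
time_s: 51.25
eef_pos: [0.6094, 0.2138, 0.1425]
ee_rot: [1.0, 0.019, 0.0, -0.0]
ft_force: [0.1, 0.5, 0.5]
width: 1.003
finger_force: 0.0
t 51.2 pos [609.4 213.8 142.5] yaw 2.2 tilt(deg) [0.04 0.01] q6 1.80 w 1.003
TURN z -0.014 | SHIFT x 0.042 y -0.024 z 2.538
top oval lid {'rect': (621.2, -235.0), 'cen': (621.2, -235.0), 'size': (111.6, 70.2), 'ang': -17.6, 'area': 6640}
top oval lug {'rect': (619.9, -234.2), 'cen': (619.8, -234.0), 'size': (46.8, 17.0), 'ang': -17.3, 'area': 735}
top sq jar {'rect': (381.5, -301.0), 'cen': (381.5, -301.3), 'size': (85.0, 82.0), 'ang': -84.5, 'area': 6871}
top oblong {'rect': (505.9, 6.7), 'cen': (506.0, 6.8), 'size': (111.6, 69.8), 'ang': -61.8, 'area': 7721}
max() iterable argument is empty
max() iterable argument is empty
side sq jar {'rect': (383.5, -298.0), 'cen': (384.0, -298.0), 'size': (93.9, 82.7), 'ang': -84.3, 'area': 7380}
side oblong {'rect': (507.4, 10.1), 'cen': (507.5, 9.7), 'size': (114.3, 69.8), 'ang': -61.9, 'area': 7839}
```

View pics/m8.png

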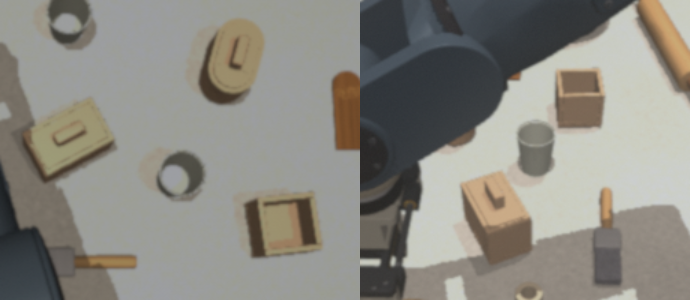

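The oval lid is on its jar but about 4 mm off, so I'll mend it. The square jar is open at crop (287,225). I'll refine the jar centres with tighter height bands.

Run:
```python
from h import *
L=lambda n:dict(np.load(n))
for k,f,xy in(("oval","top7.npz",(.626,-.234)),("sq","top8.npz",(.382,-.301)),("oblong","top5.npz",(.507,.005)),("round","top3.npz",(.403,.337))):
    c=L(f)
    for lo in(.066,.070,.072,.074): print(k,lo,blob(c,xy,lo,.09,.076))
    # mouth: floor-side region inside rim, cast on rim plane
    w=cloud(c); r=np.hypot(w[...,0]-xy[0],w[...,1]-xy[1])<.08
    m=(((w[...,2]>.068))&r).astype(np.uint8)
    cs,hi=cv2.findContours(m,cv2.RETR_CCOMP,cv2.CHAIN_APPROX_NONE)
    hs=[x for x,h in zip(cs,hi[0]) if h[3]>=0]
    if hs:
        p=(plane(c,max(hs,key=cv2.contourArea).reshape(-1,2),.076)*1000).astype(np.float32); print("  mouth",cv2.minAreaRect(p))
for f in("top8.npz",):
    c=L(f)
    for lo in(.079,.081,.083): print("ovlid",blob(c,(.625,-.237),lo,.2,.086))
```

```text
oval 0.066 {'rect': (623.6, -237.2), 'cen': (623.3, -237.2), 'size': (115.1, 71.1), 'ang': -16.9, 'area': 6959}
oval 0.07 {'rect': (623.9, -237.4), 'cen': (624.0, -237.5), 'size': (114.5, 70.9), 'ang': -16.9, 'area': 6850}
oval 0.072 {'rect': (623.9, -237.6), 'cen': (624.0, -237.5), 'size': (114.5, 70.1), 'ang': -16.3, 'area': 6813}
oval 0.074 {'rect': (620.0, -253.4), 'cen': (621.3, -251.8), 'size': (111.6, 38.6), 'ang': -14.9, 'area': 3710}
  mouth ((623.7514038085938, -237.3648681640625), (57.39326095581055, 97.57771301269531), 71.53168487548828)
sq 0.066 {'rect': (381.5, -300.9), 'cen': (381.5, -301.0), 'size': (85.2, 81.9), 'ang': -84.3, 'area': 6911}
sq 0.07 {'rect': (381.6, -301.3), 'cen': (381.6, -301.4), 'size': (84.4, 81.8), 'ang': -84.5, 'area': 6843}
sq 0.072 {'rect': (381.7, -301.6), 'cen': (381.7, -302.0), 'size': (83.7, 81.7), 'ang': -84.3, 'area': 6734}
sq 0.074 {'rect': (381.8, -302.4), 'cen': (381.6, -302.3), 'size': (82.3, 81.7), 'ang': -84.5, 'area': 6629}
  mouth ((381.4239501953125, -301.87091064453125), (69.2564926147461, 68.5331039428711), 5.729473114013672)
o
[... 704 characters left out ...]
5), 'size': (85.1, 83.6), 'ang': 89.6, 'area': 5640}
round 0.072 {'rect': (403.4, 337.3), 'cen': (402.9, 337.7), 'size': (83.9, 83.8), 'ang': -44.5, 'area': 5586}
round 0.074 {'rect': (402.4, 338.3), 'cen': (403.0, 337.8), 'size': (84.0, 82.8), 'ang': 1.1, 'area': 5534}
  mouth ((402.85382080078125, 337.78948974609375), (68.8107681274414, 70.95692443847656), 45.58670425415039)
ovlid {'rect': (621.2, -235.0), 'cen': (621.1, -234.7), 'size': (111.6, 70.2), 'ang': -17.6, 'area': 6700}
ovlid {'rect': (621.2, -235.0), 'cen': (621.2, -235.0), 'size': (111.6, 70.2), 'ang': -17.6, 'area': 6640}
ovlid {'rect': (621.1, -235.9), 'cen': (621.1, -235.4), 'size': (109.4, 68.6), 'ang': -20.7, 'area': 6329}
```

```bash
python3 - <<'E'
import numpy as np
D=[(608.2,218.2,611.1,218.5,41.7),(403.4,335.7,403.2,338.7,129.9),(505.8,6.7,508.6,6,118),(607.8,214.7,611,217.4,92.3),(621.2,-235.1,625.4,-236.9,-17)]
A=[];B=[]
for cx,cy,tx,ty,w in D:
    w=np.radians(w);n=np.array([np.sin(w),-np.cos(w)]);x,y=cx/1000,cy/1000
    A.append(n@np.array([[1,0,-y,x],[0,1,x,y]]));B.append(n@[cx-tx,cy-ty])
A=np.array(A);B=np.array(B);lam=np.diag([.05,.05,.05,.05])
p=np.linalg.lstsq(np.r_[A,lam],np.r_[B,np.zeros(4)],rcond=None)[0];print(p,A@p-B)
for x,y in((381.7,-302),(624,-237.5),(402.8,337.6),(381.8,-301.5),(621.2,-235.1)):print(x,y,(np.array([x,y])-np.array([[1,0,-y/1e3,x/1e3],[0,1,x/1e3,y/1e3]])@p).round(1))
E
python3 -m pendant '{"plan":[[[0.04,-0.02,0.5],[0,0,0],-1],[[0,0,0.7],[0,0,0],-1],[[0,0,0.7],[0,0,0],-1],[[0,0,0.4],[0,0,0],-1],[[0,0,0.2],[0,0,0],-1],[[0,0,0.05],[0,0,0],-1],[[0,0,0],[0,0,0],-1],[[0,0,0],[0,0,0],-1]]}'; python3 to.py 611 214.8 41 2.3
```

```text
[-0.58016926  1.71599243 -1.73582567 -4.7621807 ] [-0.07269451 -0.07480633 -0.10668928  0.19182898 -0.03326049]
381.7 -302 [ 384.6 -304.5]
624 -237.5 [ 628.  -239.3]
402.8 337.6 [404.7 338.2]
381.8 -301.5 [ 384.7 -304. ]
621.2 -235.1 [ 625.1 -236.9]
time_s: 52.15
eef_pos: [0.6111, 0.2159, 0.041]
ee_rot: [1.0, 0.02, 0.001, -0.0]
ft_force: [1.0, -1.1, 0.2]
width: 1.0
finger_force: 0.0
t 52.1 pos [611.1 215.9  41. ] yaw 2.3 tilt(deg) [0.1  0.03] q6 1.80 w 1.000
TURN z -0.002 | SHIFT x -0.003 y 0.027 z 0.001
```

```bash
python3 -m pendant '{"plan":[[[0,0.03,0.02],[0,0,0],1],[[0,0,0],[0,0,0],1],[[0,0,0],[0,0,0],1],[[0,0,0],[0,0,0],1],[[0,0,0],[0,0,0],1],[[0,0,0],[0,0,0],1],[[0,0,0],[0,0,0],1],[[0,0,0],[0,0,0],1],[[0,0,0],[0,0,0],1],[[0,0,0],[0,0,0],1]]}' >/dev/null&& python3 -m pendant '{"plan":[[[0,0,0],[0,0,0],1],[[0,0,0],[0,0,0],1],[[0,0,0],[0,0,0],1]]}';  python3 to.py 384.6 -304.5 180 5.65
```

```text
time_s: 53.45
eef_pos: [0.6105, 0.2145, 0.039]
ee_rot: [1.0, 0.02, 0.0, -0.0]
ft_force: [-0.4, 0.1, -0.6]
width: 0.255
finger_force: 30.0
t 53.5 pos [610.5 214.5  39. ] yaw 2.3 tilt(deg) [0. 0.] q6 1.80 w 0.255
TURN z -0.561 | SHIFT x -6.897 y 12.357 z -3.524
```

```bash
python3 -m pendant '{"plan":[[[0,0,-0.2],[0,0,0],1],[[0,0,-0.5],[0,0,-0.28],1],[[0,0,-0.7],[0,0,-0.28],1],[[0,0,-0.7],[0,0,0],1],[[0,0,-0.7],[0,0,0],1],[[0,0,-0.5],[0,0,0],1],[[0,0,-0.2],[0,0,0],1],[[-0.2,0.35,0],[0,0,0],1],[[-0.39,0.7,0],[0,0,0],1],[[-0.39,0.7,0],[0,0,0],1]]}' >/dev/null&& python3 -m pendant '{"plan":[[[-0.39,0.7,0],[0,0,0],1],[[-0.39,0.7,0],[0,0,0],1],[[-0.39,0.7,0],[0,0,0],1],[[-0.39,0.7,0],[0,0,0],1],[[-0.39,0.7,0],[0,0,0],1],[[-0.39,0.7,0],[0,0,0],1],[[-0.39,0.7,0],[0,0,0],1],[[-0.39,0.7,0],[0,0,0],1],[[-0.39,0.7,0],[0,0,0],1],[[-0.39,0.7,0],[0,0,0],1]]}' >/dev/null&& python3 -m pendant '{"plan":[[[-0.39,0.7,0],[0,0,0],1],[[-0.39,0.7,0],[0,0,0],1],[[-0.39,0.7,0],[0,0,0],1],[[-0.39,0.7,0],[0,0,0],1],[[-0.39,0.7,0],[0,0,0],1],[[-0.1,0.1,0],[0,0,0],1],[[0,0,0.4],[0,0,0],1],[[0,0,0.4],[0,0,0],1],[[0,0,0],[0,0,0],1],[[0,0,0],[0,0,0],1]]}';python3 to.py 384.1 -304.5 90 5.65
```

```text
time_s: 56.45
eef_pos: [0.3833, -0.3039, 0.1471]
ee_rot: [0.999, 0.049, -0.0, -0.0]
ft_force: [-0.2, -0.0, -2.3]
width: 0.255
finger_force: 30.0
t 56.5 pos [ 383.3 -303.9  147.1] yaw 5.7 tilt(deg) [-0.03  0.03] q6 0.71 w 0.255
TURN z 0.003 | SHIFT x 0.019 y 0.017 z 1.428
```

```bash
python3 -m pendant '{"plan":[[[0.01,0.01,0.3],[0,0,0],1],[[0,0,0.4],[0,0,0],1],[[0,0,0.3],[0,0,0],1],[[0,0,0.2],[0,0,0],1],[[0,0,0.1],[0,0,0],1],[[0,0,0.05],[0,0,0],1],[[0,0,0],[0,0,0],1],[[0,0,0],[0,0,0],1],[[0,0,0],[0,0,0],1]]}';python3 to.py 384.1 -304.5 90 5.65
```

```text
time_s: 57.35
eef_pos: [0.3838, -0.3049, 0.0934]
ee_rot: [0.999, 0.049, 0.0, 0.0]
ft_force: [-0.3, -0.2, -1.1]
width: 0.256
finger_force: 30.0
t 57.4 pos [ 383.8 -304.9   93.4] yaw 5.6 tilt(deg) [ 0.03 -0.03] q6 0.71 w 0.256
TURN z -0.001 | SHIFT x 0.008 y -0.010 z 0.085
```

```bash
python3 -m pendant '{"plan":[[[0,0,0.04],[0,0,0],1],[[0,0,0.03],[0,0,0],1],[[0,0,0.02],[0,0,0],1],[[0,0,0.01],[0,0,0],1],[[0,0,0],[0,0,0],1],[[0,0,0],[0,0,0],1]]}' && python3 -m pendant '{"plan":[[[0,0,0],[0,0,0],-1],[[0,0,0],[0,0,0],-1],[[0,0,0],[0,0,0],-1],[[0,0,0],[0,0,0],-1],[[0,0,0],[0,0,0],-1],[[0,0,-0.2],[0,0,0],-1],[[0,0,-0.5],[0,0,0],-1],[[0,0,-0.8],[0,0,0],-1],[[0,0,-0.6],[0,0,0],-1],[[0,0,0],[0,0,0],-1]]}';python3 to.py 625.2 -236.9 170 -17
```

```text
time_s: 57.95
eef_pos: [0.3837, -0.3048, 0.0899]
ee_rot: [0.999, 0.049, 0.0, 0.0]
ft_force: [-4.0, 3.8, 13.9]
width: 0.26
finger_force: 30.0
time_s: 58.95
eef_pos: [0.3848, -0.3058, 0.1763]
ee_rot: [0.999, 0.049, 0.002, 0.002]
ft_force: [1.3, -0.3, -0.4]
width: 0.996
finger_force: 0.0
t 59.0 pos [ 384.8 -305.8  176.3] yaw 5.6 tilt(deg) [ 0.23 -0.22] q6 0.71 w 0.996
TURN z 3.775 | SHIFT x 5.243 y -3.404 z 0.158
```

```bash
python3 -m pendant '{"plan":[[[0,0,0],[0,0,0.94],-1],[[0,0,0],[0,0,0.94],-1],[[0,0,0],[0,0,0.94],-1],[[0,0,0],[0,0,0.95],-1],[[0.58,-0.38,0],[0,0,0],-1],[[0.58,-0.38,0],[0,0,0],-1],[[0.58,-0.38,0],[0,0,0],-1],[[0.58,-0.38,0],[0,0,0],-1],[[0.58,-0.38,0],[0,0,0],-1],[[0.58,-0.38,0],[0,0,0],-1]]}' >/dev/null&& python3 -m pendant '{"plan":[[[0.58,-0.38,0],[0,0,0],-1],[[0.58,-0.38,0],[0,0,0],-1],[[0.6,-0.38,0],[0,0,0],-1],[[0,0,0.5],[0,0,0],-1],[[0,0,0.5],[0,0,0],-1],[[0,0,0],[0,0,0],-1],[[0,0,0],[0,0,0],-1],[[0,0,0],[0,0,0],-1]]}'; python3 to.py 625.2 -236.9 90 -17
python3 - <<'E'
from bench import arm
from h import *
c=arm.camera("top")
for k,xy in (("sq lid",(.382,-.301)),("round",(.403,.338))):
  for lo in(.079,.081): print(k,blob(c,xy,lo,.2,.086))
print(blob(arm.camera("side"),(.382,-.301),.081,.2,.086))
E
```

```text
time_s: 60.75
eef_pos: [0.6244, -0.2354, 0.134]
ee_rot: [0.989, -0.148, 0.001, 0.0]
ft_force: [-0.4, -1.0, -0.2]
width: 1.0
finger_force: 0.0
t 60.8 pos [ 624.4 -235.4  134. ] yaw -17.0 tilt(deg) [ 0.07 -0.03] q6 1.44 w 1.000
TURN z 0.003 | SHIFT x 0.030 y 0.031 z 1.101Traceback (most recent call last):
  File "<stdin>", line 5, in <module>
  File "h.py", line 14, in blob
    cs=cv2.findContours(m,cv2.RETR_EXTERNAL,cv2.CHAIN_APPROX_NONE)[0]; k=max(cs,key=cv2.contourArea)
                                                                         ~~~^^^^^^^^^^^^^^^^^^^^^^^^
ValueError: max() iterable argument is empty
```

```bash
python3 -m pendant '{"plan":[[[0.03,0.03,0.4],[0,0,0],-1],[[0,0,0.4],[0,0,0],-1],[[0,0,0.2],[0,0,0],-1],[[0,0,0.1],[0,0,0],-1],[[0,0,0],[0,0,0],-1],[[0,0,0],[0,0,0],-1]]}' && python3 -m pendant '{"plan":[[[0,0,0],[0,0,0],1],[[0,0,0],[0,0,0],1],[[0,0,0],[0,0,0],1],[[0,0,0],[0,0,0],1],[[0,0,0],[0,0,0],1],[[0,0,0],[0,0,0],1],[[0,0,0],[0,0,0],1],[[0,0,0],[0,0,0],1],[[0,0,0],[0,0,0],1],[[0,0,0],[0,0,0],1]]}' >/dev/null && python3 -m pendant '{"plan":[[[0,0,0],[0,0,0],1],[[0,0,0],[0,0,0],1],[[0,0,0],[0,0,0],1],[[0,0,0],[0,0,0],1]]}'; python3 to.py 625.2 -236.9 90 -17
```

```text
time_s: 61.4
eef_pos: [0.6251, -0.2367, 0.0893]
ee_rot: [0.989, -0.148, 0.0, 0.0]
ft_force: [0.1, -0.8, -0.3]
width: 1.001
finger_force: 0.0
time_s: 62.8
eef_pos: [0.6249, -0.2366, 0.089]
ee_rot: [0.989, -0.148, 0.0, 0.0]
ft_force: [0.8, -0.7, -0.5]
width: 0.169
finger_force: 30.0
t 62.8 pos [ 624.9 -236.6   89. ] yaw -17.0 tilt(deg) [ 0. -0.] q6 1.44 w 0.169
TURN z 0.004 | SHIFT x 0.010 y 0.005 z -0.024
```

```bash
python3 -m pendant '{"plan":[[[0,0,-0.2],[0,0,0],1],[[0,0,-0.2],[0,0,0],1],[[0.086,0.036,0],[0,0,0],1],[[0,0,0],[0,0,0],1],[[0,0,0],[0,0,0],1],[[0,0,0.2],[0,0,0],1],[[0,0,0.1],[0,0,0],1],[[0,0,0],[0,0,0],1],[[0,0,0],[0,0,0],1],[[0,0,0],[0,0,0],1]]}'; python3 to.py 627.8 -239 89 -17
```

```text
time_s: 63.8
eef_pos: [0.6278, -0.239, 0.0932]
ee_rot: [0.989, -0.148, 0.0, 0.0]
ft_force: [-0.5, -0.1, -2.2]
width: 0.166
finger_force: 30.0
t 63.8 pos [ 627.8 -239.    93.2] yaw -17.0 tilt(deg) [ 0.01 -0.  ] q6 1.43 w 0.166
TURN z 0.004 | SHIFT x -0.001 y 0.001 z 0.104
```

```bash
python3 -m pendant '{"plan":[[[0,0,0.05],[0,0,0],1],[[0,0,0.03],[0,0,0],1],[[0,0,0.02],[0,0,0],1],[[0,0,0.015],[0,0,0],1],[[0,0,0],[0,0,0],1],[[0,0,0],[0,0,0],1]]}' && python3 -m pendant '{"plan":[[[0,0,0],[0,0,0],-1],[[0,0,0],[0,0,0],-1],[[0,0,0],[0,0,0],-1],[[0,0,0],[0,0,0],-1],[[0,0,0],[0,0,0],-1],[[0,0,-0.2],[0,0,0],-1],[[0,0,-0.5],[0,0,0],-1],[[0,0,-0.8],[0,0,0],-1],[[0,0,-0.6],[0,0,0],-1],[[0,0,0],[0,0,0],-1]]}';python3 to.py 405.2 336.4 170 0
```

```text
time_s: 64.4
eef_pos: [0.6278, -0.239, 0.089]
ee_rot: [0.989, -0.148, 0.0, 0.0]
ft_force: [-3.4, 1.6, 5.8]
width: 0.168
finger_force: 30.0
time_s: 65.4
eef_pos: [0.6293, -0.2397, 0.1769]
ee_rot: [0.989, -0.148, 0.003, 0.001]
ft_force: [0.0, 0.2, -0.9]
width: 0.971
finger_force: 0.0
t 65.4 pos [ 629.3 -239.7  176.9] yaw -17.0 tilt(deg) [ 0.34 -0.16] q6 1.43 w 0.971
TURN z -2.829 | SHIFT x -5.603 y -14.402 z 0.172
```

```bash
python3 -m pendant '{"plan":[[[0,0,0],[0,0,-0.94],-1],[[0,0,0],[0,0,-0.94],-1],[[0,0,0],[0,0,-0.95],-1],[[-0.28,-0.72,0],[0,0,0],-1],[[-0.28,-0.72,0],[0,0,0],-1],[[-0.28,-0.72,0],[0,0,0],-1],[[-0.28,-0.72,0],[0,0,0],-1],[[-0.28,-0.72,0],[0,0,0],-1],[[-0.28,-0.72,0],[0,0,0],-1],[[-0.28,-0.72,0],[0,0,0],-1]]}' >/dev/null&& python3 -m pendant '{"plan":[[[-0.28,-0.72,0],[0,0,0],-1],[[-0.28,-0.72,0],[0,0,0],-1],[[-0.28,-0.72,0],[0,0,0],-1],[[-0.28,-0.72,0],[0,0,0],-1],[[-0.28,-0.72,0],[0,0,0],-1],[[-0.28,-0.72,0],[0,0,0],-1],[[-0.28,-0.72,0],[0,0,0],-1],[[-0.28,-0.72,0],[0,0,0],-1],[[-0.28,-0.72,0],[0,0,0],-1],[[-0.28,-0.72,0],[0,0,0],-1]]}'>/dev/null&& python3 -m pendant '{"plan":[[[-0.28,-0.72,0],[0,0,0],-1],[[-0.28,-0.72,0],[0,0,0],-1],[[-0.28,-0.72,0],[0,0,0],-1],[[0,0,0.4],[0,0,0],-1],[[0,0,0.4],[0,0,0],-1],[[0,0,0],[0,0,0],-1],[[0,0,0],[0,0,0],-1],[[0,0,0],[0,0,0],-1]]}';python3 to.py 405.2 336.4 91 0
python3 - <<'E'
from bench import arm
from h import *
c=arm.camera("top");s=arm.camera("side");np.savez("top9.npz",**c);np.savez("side9.npz",**s)
for k,xy in (("sq lid",(.382,-.301)),("oval",(.624,-.237)),("oblong",(.506,.006))):
  for n,cc in(("top",c),("side",s)): print(k,n,blob(cc,xy,.081,.2,.086))
a,b=c["color"],s["color"]
cv2.imwrite("pics/m9.png",np.hstack([cv2.resize(a[120:320,290:530],(360,300)),cv2.resize(b[80:300,200:440],(330,300))])[:,:,::-1])
E
```

```text
time_s: 68.2
eef_pos: [0.4041, 0.3371, 0.1411]
ee_rot: [1.0, -0.0, 0.0, -0.0]
ft_force: [0.1, 0.1, 0.4]
width: 1.001
finger_force: 0.0
t 68.2 pos [404.1 337.1 141.1] yaw -0.0 tilt(deg) [0.05 0.03] q6 2.18 w 1.001
TURN z -0.002 | SHIFT x 0.028 y 0.017 z 1.253
sq lid top {'rect': (381.9, -302.1), 'cen': (381.8, -302.0), 'size': (82.3, 81.4), 'ang': -84.5, 'area': 6651}
sq lid side {'rect': (412.6, -315.8), 'cen': (404.8, -316.5), 'size': (99.8, 44.3), 'ang': 60.4, 'area': 2604}
oval top {'rect': (624.2, -237.4), 'cen': (624.1, -237.2), 'size': (110.8, 70.0), 'ang': -17.6, 'area': 6624}
oval side {'rect': (625.2, -237.1), 'cen': (626.3, -236.9), 'size': (110.6, 77.1), 'ang': -18.2, 'area': 7132}
oblong top {'rect': (505.9, 6.7), 'cen': (506.1, 6.8), 'size': (111.3, 69.8), 'ang': -62.0, 'area': 7681}
oblong side {'rect': (522.9, 17.7), 'cen': (528.6, 13.2), 'size': (113.3, 36.9), 'ang': -63.4, 'area': 3141}
```

View pics/m9.png

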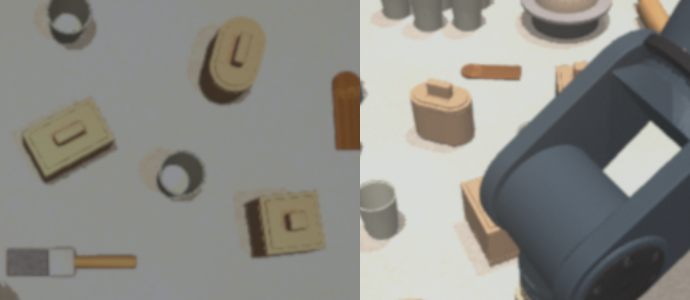

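Square, oval and oblong lids now match their jars to within 1 mm. Last, I nudge the round lid by about 1.8 mm.

```bash
python3 -m pendant '{"plan":[[[0.03,0.02,0.4],[0,0,0],-1],[[0,0,0.4],[0,0,0],-1],[[0,0,0.3],[0,0,0],-1],[[0,0,0.12],[0,0,0],-1],[[0,0,0],[0,0,0],-1],[[0,0,0],[0,0,0],-1]]}' && python3 -m pendant '{"plan":[[[0,0,0],[0,0,0],1],[[0,0,0],[0,0,0],1],[[0,0,0],[0,0,0],1],[[0,0,0],[0,0,0],1],[[0,0,0],[0,0,0],1],[[0,0,0],[0,0,0],1],[[0,0,0],[0,0,0],1],[[0,0,0],[0,0,0],1],[[0,0,0],[0,0,0],1],[[0,0,0],[0,0,0],1]]}' >/dev/null && python3 -m pendant '{"plan":[[[0,0,0],[0,0,0],1],[[0,0,0],[0,0,0],1],[[0,0,0],[0,0,0],1]]}'; python3 to.py 404.7 338.2 91 0
```

```text
time_s: 68.9
eef_pos: [0.4052, 0.3364, 0.0922]
ee_rot: [1.0, 0.0, 0.0, -0.0]
ft_force: [0.4, 0.1, -0.6]
width: 0.998
finger_force: 0.0
time_s: 70.2
eef_pos: [0.4049, 0.3362, 0.0916]
ee_rot: [1.0, 0.0, 0.0, -0.0]
ft_force: [-0.2, 0.5, 0.2]
width: 0.289
finger_force: 30.0
t 70.2 pos [404.9 336.2  91.6] yaw 0.0 tilt(deg) [0. 0.] q6 2.18 w 0.289
TURN z 0.001 | SHIFT x -0.005 y -0.049 z 0.016
```

```bash
python3 -m pendant '{"plan":[[[0,0,-0.1],[0,0,0],1],[[0,0,-0.1],[0,0,0],1],[[-0.01,-0.05,0],[0,0,0],1],[[0,0,0],[0,0,0],1],[[0,0,0.1],[0,0,0],1],[[0,0,0.04],[0,0,0],1],[[0,0,0.02],[0,0,0],1],[[0,0,0],[0,0,0],1],[[0,0,0],[0,0,0],1],[[0,0,0],[0,0,0],1]]}'; python3 to.py 404.4 338.2 91.6 0
```

```text
time_s: 71.2
eef_pos: [0.4045, 0.3382, 0.0933]
ee_rot: [1.0, 0.0, 0.0, -0.0]
ft_force: [-0.1, -0.2, -1.0]
width: 0.289
finger_force: 30.0
t 71.2 pos [404.5 338.2  93.3] yaw 0.0 tilt(deg) [0. 0.] q6 2.18 w 0.289
TURN z 0.001 | SHIFT x -0.003 y 0.001 z 0.043
```

Now I lower, release, rise and back off to the right for a clear last look.

```bash
python3 -m pendant '{"plan":[[[0,0,0.02],[0,0,0],1],[[0,0,0.02],[0,0,0],1],[[0,0,0.015],[0,0,0],1],[[0,0,0],[0,0,0],1],[[0,0,0],[0,0,0],1]]}' && python3 -m pendant '{"plan":[[[0,0,0],[0,0,0],-1],[[0,0,0],[0,0,0],-1],[[0,0,0],[0,0,0],-1],[[0,0,0],[0,0,0],-1],[[0,0,0],[0,0,0],-1],[[0,0,-0.2],[0,0,0],-1],[[0,0,-0.5],[0,0,0],-1],[[0,0,-0.8],[0,0,0],-1],[[0,0,-0.6],[0,0,0],-1],[[0,0.5,0],[0,0,0],-1]]}' && python3 -m pendant '{"plan":[[[0,0.7,0],[0,0,0],-1],[[0,0.7,0],[0,0,0],-1],[[0,0.7,0],[0,0,0],-1],[[0,0.7,0],[0,0,0],-1],[[0,0.7,0],[0,0,0],-1],[[0,0.7,0],[0,0,0],-1],[[0,0.7,0],[0,0,0],-1],[[0,0.7,0],[0,0,0],-1],[[0,0,0],[0,0,0],-1],[[0,0,0],[0,0,0],-1]]}'
python3 - <<'E'
from bench import arm
from h import *
c=arm.camera("top");s=arm.camera("side")
for k,xy in (("round",(.403,.338)),("sq lid",(.382,-.301)),("oval",(.624,-.237))):
  for n,cc in(("top",c),("side",s)):
    try: print(k,n,blob(cc,xy,.081,.2,.086))
    except Exception as e: print(k,n,e)
a,b=c["color"],s["color"]
cv2.imwrite("pics/m10.png",np.hstack([cv2.resize(a,(400,300)),cv2.resize(b,(400,300))])[:,:,::-1])
E
```

```text
time_s: 71.7
eef_pos: [0.4046, 0.3383, 0.0916]
ee_rot: [1.0, 0.0, 0.0, -0.0]
ft_force: [-1.7, -2.2, 6.3]
width: 0.285
finger_force: 30.0
time_s: 72.7
eef_pos: [0.4059, 0.3201, 0.1788]
ee_rot: [1.0, 0.001, 0.003, -0.002]
ft_force: [1.0, 0.1, 0.4]
width: 0.997
finger_force: 0.0
time_s: 73.7
eef_pos: [0.4047, 0.0941, 0.1755]
ee_rot: [1.0, -0.001, 0.0, -0.0]
ft_force: [0.1, 0.6, 0.0]
width: 1.001
finger_force: 0.0
round top {'rect': (403.2, 337.9), 'cen': (402.9, 337.4), 'size': (82.9, 82.5), 'ang': 57.2, 'area': 5463}
round side {'rect': (404.3, 339.5), 'cen': (404.4, 339.8), 'size': (83.8, 83.0), 'ang': -86.0, 'area': 5529}
sq lid top {'rect': (381.8, -302.0), 'cen': (381.8, -302.2), 'size': (82.6, 81.5), 'ang': -84.3, 'area': 6647}
sq lid side max() iterable argument is empty
oval top {'rect': (624.2, -237.3), 'cen': (623.8, -237.1), 'size': (111.4, 69.9), 'ang': -16.3, 'area': 6631}
oval side {'rect': (624.7, -236.1), 'cen': (626.1, -236.6), 'size': (112.2, 78.8), 'ang': -18.2, 'area': 7197}
```

View pics/m10.png

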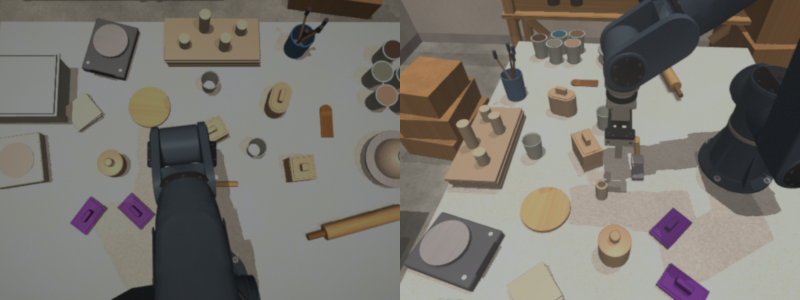

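The last look shows all four jars wearing their own lids, centred to within about 1 mm. The bat is empty and the gripper is clear, so I hand in.

```bash
python3 -c "
from bench import arm
print(arm.finish_job())"
```

```text
the job is handed in; nothing more can be done
None
```

I handed the job in at about 74 s: all four jars wear their own lids, centred within about 1 mm and lined up by the camera measurements, and the bat is empty; the judge returned no verdict.

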